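# Hand out the stacked cork rings and seat the flask for weighing

### The arm

A 7-joint arm with a two-finger parallel gripper is mounted at the origin on the work surface. World frame = base frame: x ahead of the robot, y to its left, z up, the work surface at z = 0. Lengths are in m, angles in rad, forces in N, time in s.
With the tool pointing down it reaches from about 0.4 to 0.85 m from the base axis. Payload 10.4 kg.
Tool frame: the origin (TCP) lies midway between the tips of the shut fingers; the grasp point (between the pads) lies 19 mm behind it; x points along the fingers, z is the direction in which the jaws open and shut, and the axes are right-handed (so a half turn about x gives the same grasp; the last joint's range is limited). The gripper opens to 87 mm and grips with 3 to 60 N. Pads are 19 mm wide; open, the fingers measure 117 mm over their backs; the gripper's body (75 mm by 190 mm) begins 51 mm behind the grasp point.
Start: joints at [1.167, 0.332, -0.065, 1.46, 0.022, 1.35, -0.088], TCP at [0.232, -0.58, 0.223] pointing down, gripper open.
Joint ranges: [-2.6, 2.6], [-0.5, 2.12], [-1.47, 1.34], [0.16, 2.42], [-1.27, 4.41], [0.06, 2.06], [-2.6, 2.6]. Speed limits (rad/s): [2.22, 2.22, 2.79, 2.79, 3.14, 3.14, 3.14].

### API

Orientations are given as a unit quaternion [x, y, z, w].
In Python, from bench import read_state, camera, camera_params, close_job gives the robot as it stands.
- The arm moves only by the tool arm_command, never from a script. Its argument "targets" is a list of rows, each a list of 7 numbers: the closure in counts, from 0 (fully open) to 255 (shut), then the shift along the tool's x, y, z in mm, then the turn, a rotation vector about the tool's x, y, z in rad. A call has 1 to 10 rows; each row is the pose to reach, as a shift and turn from the pose commanded when the call began, along the tool's axes at that moment; what a row does not reach only later rows make up. A row lasts 1/10 s, in which the tool goes at most 50 mm and 8.59 degrees, less where a joint would pass 70% of its speed; a pose out of reach is approached as far as the arm can. A call with a gripper value outside its range is refused whole. The fingers move at their own pace and stop on an object; "newtons" is the grip in N (left out, the last holds). Time passes only in rows, so rows that repeat a pose let the fingers close. It gives the time, the measured TCP pose, the force and the opening at its end, in the units of the state.
- read_state(): the state, without advancing time (a new reading comes with each control period).
- camera(name): name is "scene" or "top"; returns the picture (384x512x3 uint8, red, green, blue); there is no depth.
- camera_params(name): a dict with "intrinsics" (3x3 intrinsics, pixels), "xyz" and "orientation" of the camera in the world. Camera axes: x right, y down, z forward; pixel columns grow to the right and rows downward; lengths in m; the calibration is good to about 2 mm. A picture is of the moment at which its call begins. camera_params takes no time and is no camera call.
- close_job(): hands the job in, once; it reports no verdict.
The state is a dict: "time": time; "joint_positions": joint angles; "joint_vel": joint speeds; "joint_torque": joint torques, N m; "ee_pos": TCP position; "eef_rot": TCP orientation; "ft_force": force on the tool from outside, world axes, zero at the start; "torque": the same for the moment, N m; "width": finger opening in m.
Only numpy, scipy, OpenCV 4.12 (cv2) and the standard library are available. Lean on these libraries where they do the work, as an engineer would, in place of code of your own. Each camera call takes 0.05 s, during which the arm holds its last target.

### The job

Take the stack of cork rings apart from the top down and set each flat in the middle of its place: the small ring on the lab jack's platform, the medium ring on the magnetic stirrer's white plate, the large ring on the balance's round pan. Then lift the flask from its white stand and seat it upright in the large ring on the balance. Do not tip the flask over, and leave the reagent bottle and the red tip box where they are.

Things in the scene. Friction and masses are not known exactly. Their poses are not given: they have to be found in the camera images.
- ring_small: the smallest cork flask ring, on top of the stack at the start: 42 mm outside diameter, 14 mm hole, 30 mm high, 18 g. Origin at the centre of its underside, z up along its axis. The three rings are stacked upright about one axis (to 2 mm), widest at the bottom
- ring_medium: the middle cork flask ring: 55 mm outside diameter, 20 mm hole, 30 mm high, 28 g. Origin at the centre of its underside, z up along its axis
- ring_large: the largest cork flask ring, at the bottom of the stack, standing on the bench: 68 mm outside diameter, 34 mm hole, 30 mm high, 40 g. Origin at the centre of its underside, z up along its axis
- flask: stoppered amber round-bottom flask, 60 g, weighted low: ball 51 mm in diameter, straight neck 22 mm in diameter from 47 to 100 mm above the origin, its topmost 17 mm a fixed white stopper of the same width. Origin at the lowest point of the ball, z up along the neck. Seated in a 34 mm hole, the origin is 6.5 mm below the top face of the ring or stand; it centres itself from a few mm off
- flask_stand: white plastic ring fixed to the bench in which the flask stands at the start: 76 mm outside diameter, 34 mm hole, 25 mm high. Origin at the centre of its underside
- lab_jack: aluminium scissor lab jack, fixed, with a black screw knob on its own -x side: square platform 100 x 100 mm, level, its top 75 mm above the origin. Origin on the bench under the middle of the platform
- stirrer: grey magnetic stirrer, fixed, not heated, with two knobs on its own -x side: square white plate 120 x 120 mm, level, its top 50 mm above the origin; the housing reaches from 85 mm in -x to 65 mm in +x, 140 mm wide in y. Origin on the bench under the middle of the plate
- balance: white laboratory balance, fixed, with a green display strip on its own -x side: round steel pan 116 mm in diameter, level, does not sink, its top 60 mm above the origin; the housing is 48 mm high and reaches from 105 mm in -x to 85 mm in +x, 170 mm wide in y. Origin on the bench under the middle of the pan
- reagent_bottle: bystander: amber reagent bottle, loose, 60 mm in diameter, 120 mm high, white cap. Origin at the centre of its underside. Leave it alone
- tip_box: bystander: red pipette-tip box, loose, 75 x 115 x 45 mm. Origin at the centre of its underside. Leave it alone
Things that resemble listed ones, but are neither listed nor needed, are in the scene too. There is more than one size of the lab_jack; the job needs the larger.

How it is judged:
On the way, in this order (a step that is already met when the one before it is completed fails the run):
1. the small ring stands released on the lab jack (horizontal distance between ring_small and lab_jack below 0.015 m and z of ring_small in the frame of lab_jack between 0.069 and 0.081 m and angle between ring_small's own z axis and vertical below 0.15 rad and contact force between ring_small and the fingers below 0.05 N), for 0.2 s.
2. the medium ring stands released on the stirrer (horizontal distance between ring_medium and stirrer below 0.015 m and z of ring_medium in the frame of stirrer between 0.044 and 0.056 m and angle between ring_medium's own z axis and vertical below 0.15 rad and contact force between ring_medium and the fingers below 0.05 N), for 0.2 s.
3. the large ring stands released on the balance pan (horizontal distance between ring_large and balance below 0.015 m and z of ring_large in the frame of balance between 0.054 and 0.066 m and angle between ring_large's own z axis and vertical below 0.15 rad and contact force between ring_large and the fingers below 0.05 N), for 0.2 s.
4. the flask stands released and upright in the large ring (horizontal distance between flask and ring_large below 0.01 m and z of flask in the frame of ring_large between 0.017 and 0.03 m and angle between flask's own z axis and vertical below 0.3 rad and contact force between flask and the fingers below 0.05 N), for 0.2 s.
At the end, for the whole second after the job is handed in: Small ring flat on the lab jack, medium ring on the stirrer plate, large ring on the balance pan, each within 15 mm of the middle, and the flask seated in the large ring (within 10 mm of its axis, upright to 0.3 rad); everything released and at rest (horizontal distance between ring_small and lab_jack below 0.015 m and z of ring_small in the frame of lab_jack between 0.069 and 0.081 m and angle between each of ring_small, ring_medium, ring_large's own z axis and vertical below 0.15 rad and horizontal distance between ring_medium and stirrer below 0.015 m and z of ring_medium in the frame of stirrer between 0.044 and 0.056 m and horizontal distance between ring_large and balance below 0.015 m and z of ring_large in the frame of balance between 0.054 and 0.066 m and horizontal distance between flask and ring_large below 0.01 m and z of flask in the frame of ring_large between 0.017 and 0.03 m and angle between flask's own z axis and vertical below 0.3 rad and linear speed of each of ring_small, ring_medium, ring_large, flask below 0.02 m/s); the robot touches nothing.
It fails at once if the flask is tipped over (more than 0.8 rad) (angle between flask's own z axis and vertical above 0.8 rad).
It fails at once if the reagent bottle is moved more than 20 mm (distance of reagent_bottle from where it was at the start of the episode above 0.02 m).
It fails at once if the tip box is moved more than 20 mm (distance of tip_box from where it was at the start of the episode above 0.02 m).
It also fails if it takes over 115 s, if anything falls off the work surface, if the arm or the gripper's body presses on something with over 40 N, if the wrist force passes 120 N, or if a joint passes its speed limit or range.

## Working session

There is one attempt and no reset: what is moved stays moved. The work goes in short steps, Python scripts to look and compute and a tool call to move; the robot and the scene stay as the last step left them, time stands still between calls to the robot, and variables do not carry over. Pictures are saved under pics/ and viewed, and the job is handed in when it is done.

Besides the shell and the picture viewer there is one more tool, called after ">>>" by a JSON object that holds its "fn" and its "kwargs". arm_command: Moves the arm, as the interface text tells. Its arguments: {"type":"object","properties":{"targets":{"type":"array"},"newtons":{"type":"number"}},"required":["targets"]}

```bash
mkdir -p pics; ls; python3 - <<'E'
from bench import *
import cv2
for n in("scene","top"):
    im=camera(n); cv2.imwrite(f"pics/{n}0.png",im[:,:,::-1]); print(n,camera_params(n))
print(read_state())
E
```

```text
pics
scene {'intrinsics': array([[367.37268249,   0.        , 255.26294396],
       [  0.        , 367.37268249, 190.52993113],
       [  0.        ,   0.        ,   1.        ]]), 'xyz': array([ 1.3100473 , -0.12697781,  0.55575425]), 'orientation': array([ 0.69316112,  0.53675769, -0.30512149, -0.37191359])}
top {'intrinsics': array([[406.97435434,   0.        , 257.14254137],
       [  0.        , 406.97435434, 190.23751286],
       [  0.        ,   0.        ,   1.        ]]), 'xyz': array([0.43556296, 0.0265941 , 1.15681869]), 'orientation': array([-0.69547721,  0.71588032, -0.03518825,  0.05087831])}
{'time': 0.1, 'joint_positions': array([ 1.16741248,  0.33281425, -0.06471068,  1.46083049,  0.02159681,
        1.3499039 , -0.0884923 ]), 'joint_vel': array([-0.00089447,  0.00106803,  0.00048131, -0.00358738, -0.00040425,
        0.00132362,  0.00104132]), 'joint_torque': array([ 2.38206878e-03, -6.24546075e+01,  2.53045763e-02, -3.90722001e+01,
       -6.13576197e-02,  3.66049481e-02,  1.74886077e-05]), 'ee_pos': array([ 0.23215907, -0.5799188 ,  0.22184286]), 'eef_rot': array([ 0.3965678 ,  0.58597255, -0.3960975 ,  0.58521528]), 'ft_force': array([-0.09869997,  0.9353788 , -0.01153933]), 'torque': array([ 0.02281458, -0.00072759, -0.02608031]), 'width': 0.08722217157580492}
```

View pics/scene0.png

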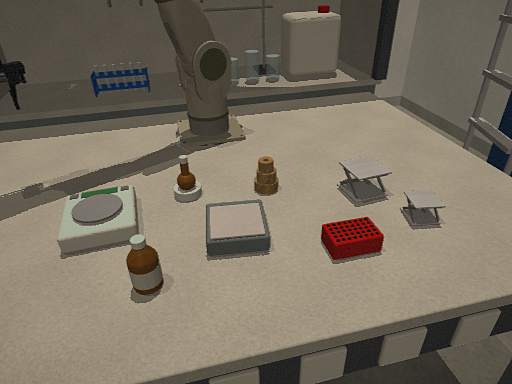

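View pics/top0.png

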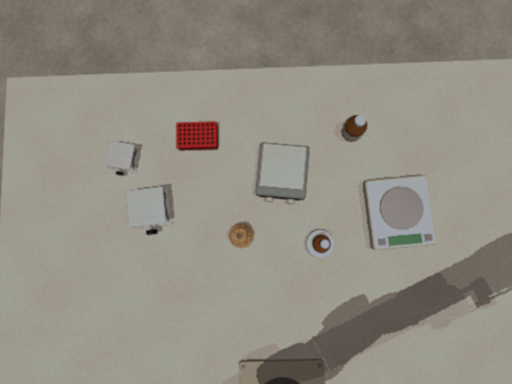

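```bash
cat > h.py <<'E'
import numpy as np
from scipy.spatial.transform import Rotation as R
from bench import *
import cv2
def unproj(n,uv,z):
    p=camera_params(n);K=p["intrinsics"];M=R.from_quat(p["orientation"]).as_matrix()
    d=M@np.linalg.solve(K,[uv[0],uv[1],1.]); o=np.array(p["xyz"]); return o+d*(z-o[2])/d[2]
def proj(n,X):
    p=camera_params(n);K=p["intrinsics"];M=R.from_quat(p["orientation"]).as_matrix()
    c=K@(M.T@(np.asarray(X)-p["xyz"])); return c[:2]/c[2]
def crop(im,x,y,w,h,s,f):
    c=cv2.resize(im[y:y+h,x:x+w,::-1],None,fx=s,fy=s,interpolation=cv2.INTER_CUBIC); cv2.imwrite(f,c)
E
python3 - <<'E'
from h import *
im=cv2.imread("pics/top0.png")[:,:,::-1]
a=[cv2.resize(im[y:y+80,x:x+80,::-1],None,fx=3.7,fy=3.7,interpolation=cv2.INTER_CUBIC) for x,y in((110,165),(245,130),(360,170),(200,195))]
cv2.imwrite("pics/c1.png",np.vstack([np.hstack(a[:2]),np.hstack(a[2:])]))
s=cv2.imread("pics/scene0.png")[:,:,::-1]
crop(s,160,140,280,90,2.8,"pics/c2.png")
E
```

```text
(no output)
```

View pics/c1.png

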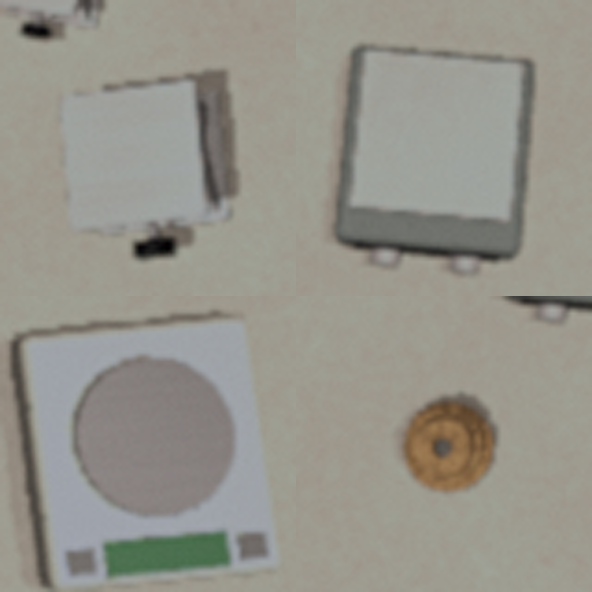

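View pics/c2.png

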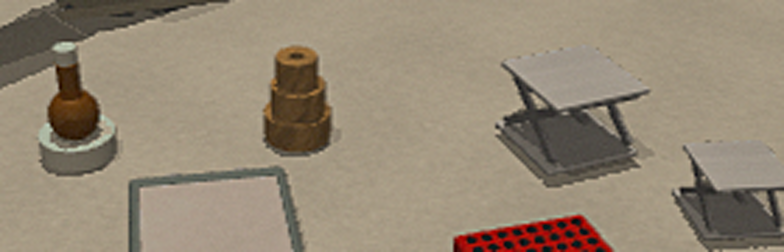

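```bash
python3 - <<'E'
from h import *
def q(pts,ox,oy): return (np.array(pts,float)+.5)/3.7-.5+[ox,oy]
def s(name,pts,z):
    P=np.array([unproj("top",p,z) for p in pts]); print(name,P.mean(0).round(4), np.linalg.norm(np.roll(P,-1,0)-P,axis=1).round(3)); return P.mean(0),P
jc,JP=s("jack",q([(64,95),(195,81),(206,219),(70,230)],110,165),.075)
sc,SP=s("stir",q([(67,48),(229,60),(214,220),(54,208)],245,130),.05)
s("pan",q([(155,141)],360,170),.06)
s("hole",q([(146,151)],200,195),.09)
# scene refine: circle models
for n,f in(("top","pics/top0.png"),("scene","pics/scene0.png")):
    im=cv2.imread(f); big=cv2.resize(im,None,fx=4,fy=4,interpolation=cv2.INTER_CUBIC)
    def circ(c,r,z,col=(0,0,255)):
        t=np.linspace(0,2*np.pi,60); P=np.array([proj(n,[c[0]+r*np.cos(a),c[1]+r*np.sin(a),z]) for a in t])
        cv2.polylines(big,[((P+.5)*4-.5).round().astype(int)],True,col,1)
    h=unproj("top",q([(146,151)],200,195)[0],.09); circ(h,.021,.09);circ(h,.007,.09);circ(h,.0275,.06,(0,255,0));circ(h,.034,.03,(255,0,0))
    b=unproj("top",q([(155,141)],360,170)[0],.06); circ(b,.058,.06)
    st=unproj("top",(320.,243.5),.025);print(st); circ(st,.038,.025);circ(st,.011,.1185)
    for P in(JP,SP):
        Q=np.array([proj(n,p) for p in P]);cv2.polylines(big,[((Q+.5)*4-.5).round().astype(int)],True,(0,0,255),1)
    if n=="top":
        A=[big[y*4:y*4+75*4,x*4:x*4+75*4] for x,y in((200,200),(285,208),(365,170),(110,170))]
        cv2.imwrite("pics/o1.png",np.vstack([np.hstack(A[:2]),np.hstack(A[2:])]))
    else:
        cv2.imwrite("pics/o2.png",np.hstack([big[140*4:210*4,160*4:290*4][:, :]])); cv2.imwrite("pics/o3.png",cv2.resize(big[140*4:260*4,50*4:400*4],None,fx=.55,fy=.55,interpolation=cv2.INTER_AREA))
E
```

```text
jack [0.5328 0.3488 0.075 ] [0.096 0.101 0.099 0.098]
stir [ 0.6374 -0.023   0.05  ] [0.122 0.121 0.119 0.122]
pan [ 0.5112 -0.3363  0.06  ] [0.]
hole [0.4491 0.0989 0.09  ] [0.]
[ 0.4218068  -0.11882939  0.025     ]
[ 0.4218068  -0.11882939  0.025     ]
```

View pics/o1.png

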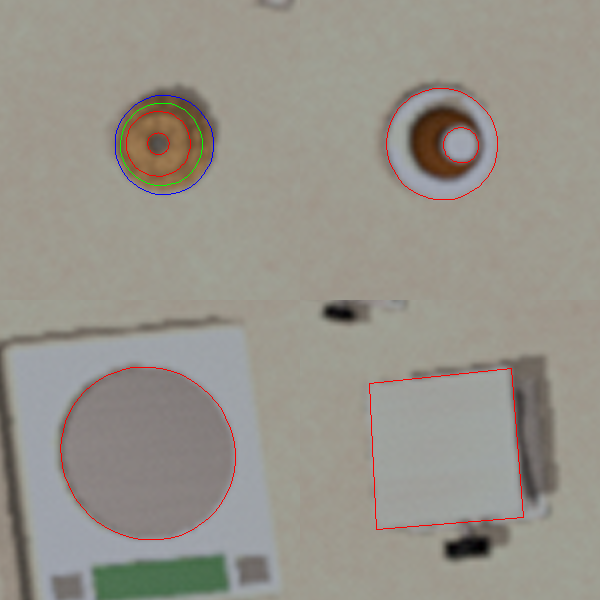

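View pics/o2.png

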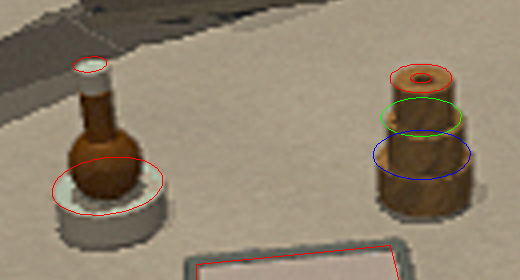

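View pics/o3.png

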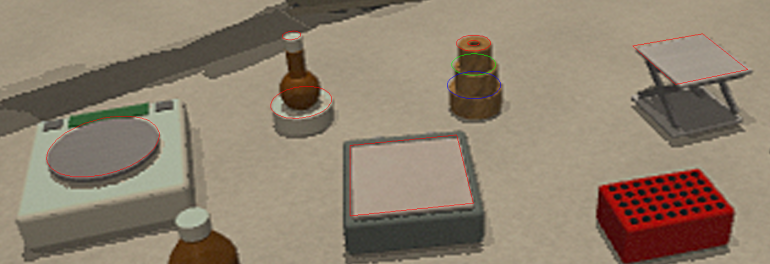

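```bash
cat >> h.py <<'E'
def plan(x,y,z,jaw=None):
    """jaw: world angle of jaw dir (mod pi); default tangential"""
    s=read_state(); Rc=R.from_quat(s["eef_rot"]); p=np.array(s["ee_pos"])
    if jaw is None: jaw=np.arctan2(y,x)+np.pi/2
    best=None
    for a in(jaw,jaw+np.pi):
        zz=np.array([np.cos(a),np.sin(a),0]); xx=np.array([0,0,-1.]); M=R.from_matrix(np.column_stack([xx,np.cross(zz,xx),zz]))
        rv=(Rc.inv()*M).as_rotvec()
        if best is None or np.linalg.norm(rv)<np.linalg.norm(best): best=rv
    d=Rc.inv().apply(np.array([x,y,z])-p)*1000
    print("t",s["time"],"p",p.round(4),"F",np.round(s["ft_force"],1),"w",round(s["width"],4),"q",np.round(s["joint_positions"],2)); print("shift",d.round(1),"rot",best.round(3))
E
python3 -c "
from h import *
s=read_state();print(R.from_quat(s['eef_rot']).as_matrix().round(3)); print(unproj('top',(353,135),.0))
plan(.42,-.32,.22)"
```

```text
[[-0.001  0.928  0.372]
 [ 0.001  0.372 -0.928]
 [-1.    -0.    -0.001]]
[ 0.73019926 -0.23161519  0.        ]
t 0.1 p [ 0.2322 -0.5799  0.2218] F [-0.1  0.9 -0. ] w 0.0872 q [ 1.17  0.33 -0.06  1.46  0.02  1.35 -0.09]
shift [   2.   271.  -171.5] rot [ 1.032e+00 -1.000e-03  1.000e-03]
```

```bash
sed -i 's|jaw=np.arctan2(y,x)+np.pi/2|jaw=np.arctan2(y,x)|' h.py
python3 -c "
from h import *
plan(.45,-.25,.24)"
```

```text
t 0.1 p [ 0.2322 -0.5799  0.2218] F [-0.1  0.9 -0. ] w 0.0872 q [ 1.17  0.33 -0.06  1.46  0.02  1.35 -0.09]
shift [ -17.9  324.9 -225.3] rot [-0.683 -0.001 -0.   ]
```

>>> {"fn": "arm_command", "kwargs": {"targets": [[0, -18, 325, -225, -0.683, 0, 0], [0, -18, 325, -225, -0.683, 0, 0], [0, -18, 325, -225, -0.683, 0, 0], [0, -18, 325, -225, -0.683, 0, 0], [0, -18, 325, -225, -0.683, 0, 0], [0, -18, 325, -225, -0.683, 0, 0], [0, -18, 325, -225, -0.683, 0, 0], [0, -18, 325, -225, -0.683, 0, 0], [0, -18, 325, -225, -0.683, 0, 0], [0, -18, 325, -225, -0.683, 0, 0]], "newtons": 12}}

```text
time: 1.1
ee_pos: [0.4506, -0.2498, 0.2404]
eef_rot: [0.176, 0.685, -0.177, 0.685]
ft_force: [-0.1, -0.4, -0.5]
width: 0.0871
```

```bash
python3 -c "
from h import *
plan(.449,.0985,.18)"
```

```text
t 1.1 p [ 0.4506 -0.2498  0.2404] F [-0.1 -0.4 -0.5] w 0.0871 q [ 0.81  0.11 -0.42  1.7   0.04  1.34 -0.12]
shift [  60.3  304.2 -169.8] rot [-0.721 -0.     0.   ]
```

>>> {"fn": "arm_command", "kwargs": {"targets": [[0, 60, 304, -170, -0.721, 0, 0], [0, 60, 304, -170, -0.721, 0, 0], [0, 60, 304, -170, -0.721, 0, 0], [0, 60, 304, -170, -0.721, 0, 0], [0, 60, 304, -170, -0.721, 0, 0], [0, 60, 304, -170, -0.721, 0, 0], [0, 60, 304, -170, -0.721, 0, 0], [0, 60, 304, -170, -0.721, 0, 0], [0, 60, 304, -170, -0.721, 0, 0], [0, 60, 304, -170, -0.721, 0, 0]]}}

```text
time: 2.1
ee_pos: [0.4497, 0.0956, 0.1804]
eef_rot: [-0.075, 0.703, 0.074, 0.703]
ft_force: [-0.7, -0.7, 0.0]
width: 0.0872
```

```bash
python3 -c "
from h import *
im=camera('scene');crop(im,180,80,170,120,4,'pics/p1.png')
plan(.449,.0985,.066)"
```

```text
t 2.15 p [0.4498 0.0955 0.1805] F [ 0.1 -0.2  0.2] w 0.087 q [ 0.47  0.05 -0.79  1.9   0.04  1.21 -0.12]
shift [ 1.145e+02  3.200e+00 -1.000e-01] rot [-0.005 -0.     0.001]
```

View pics/p1.png

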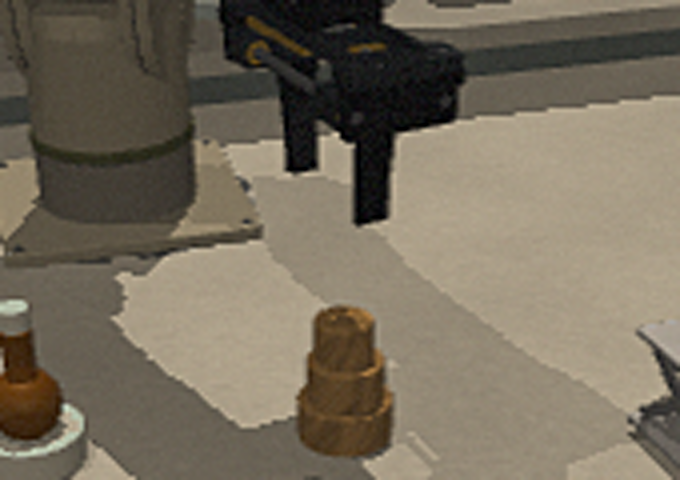

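>>> {"fn": "arm_command", "kwargs": {"targets": [[0, 40, 3, 0, -0.005, 0, 0], [0, 80, 3, 0, -0.005, 0, 0], [0, 115, 3, 0, -0.005, 0, 0], [0, 115, 3, 0, -0.005, 0, 0], [255, 115, 3, 0, -0.005, 0, 0], [255, 115, 3, 0, -0.005, 0, 0], [255, 115, 3, 0, -0.005, 0, 0], [255, 115, 3, 0, -0.005, 0, 0], [255, 115, 3, 0, -0.005, 0, 0], [255, 115, 3, 0, -0.005, 0, 0]]}}

```text
time: 3.15
ee_pos: [0.449, 0.1006, 0.0659]
eef_rot: [-0.077, 0.703, 0.077, 0.703]
ft_force: [0.1, -0.1, 0.1]
width: 0.0473
```

```bash
python3 -c "
from h import *
im=camera('scene');crop(im,180,80,170,120,4,'pics/p2.png')
plan(.449,.0985,.18)"
```

```text
t 3.2 p [0.4489 0.1007 0.0657] F [ 0.1 -0.3  0.2] w 0.0426 q [ 0.41  0.21 -0.78  2.02  0.18  0.97 -0.24]
shift [-114.3   -2.2   -0.3] rot [0.003 0.    0.   ]
```

View pics/p2.png

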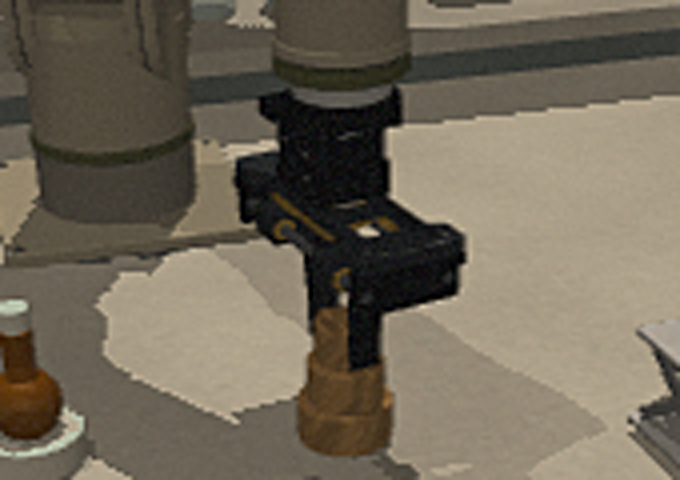

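>>> {"fn": "arm_command", "kwargs": {"targets": [[255, 0, 0, 0, 0, 0, 0], [255, 0, 0, 0, 0, 0, 0], [255, 0, 0, 0, 0, 0, 0], [255, -30, 0, 0, 0, 0, 0], [255, -70, 0, 0, 0, 0, 0], [255, -114, 0, 0, 0, 0, 0], [255, -114, 0, 0, 0, 0, 0], [255, -114, 0, 0, 0, 0, 0]]}}

```text
time: 4.0
ee_pos: [0.4492, 0.1006, 0.18]
eef_rot: [-0.077, 0.702, 0.077, 0.703]
ft_force: [0.1, -0.5, -0.6]
width: 0.0417
```

```bash
python3 -c "
from h import *
im=camera('scene');crop(im,180,60,170,140,4,'pics/p3.png')
plan(.533,.348,.18)"
```

```text
t 4.05 p [0.4484 0.1004 0.1789] F [-0.9 -0.1 -0.7] w 0.0416 q [ 0.48  0.05 -0.81  1.9   0.04  1.21 -0.12]
shift [ -1.2 223.3 136.3] rot [-0.36  -0.001  0.   ]
```

View pics/p3.png

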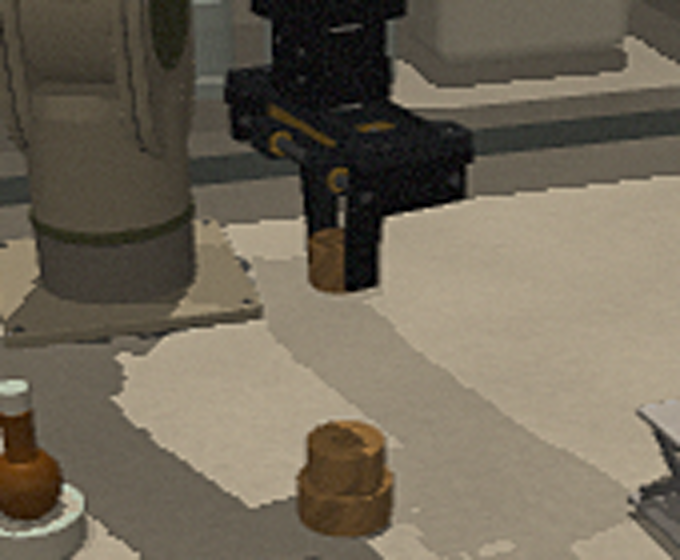

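>>> {"fn": "arm_command", "kwargs": {"targets": [[255, -1, 223, 136, -0.36, 0, 0], [255, -1, 223, 136, -0.36, 0, 0], [255, -1, 223, 136, -0.36, 0, 0], [255, -1, 223, 136, -0.36, 0, 0], [255, -1, 223, 136, -0.36, 0, 0], [255, -1, 223, 136, -0.36, 0, 0], [255, -1, 223, 136, -0.36, 0, 0], [255, -1, 223, 136, -0.36, 0, 0]]}}

```text
time: 4.85
ee_pos: [0.5326, 0.3468, 0.1791]
eef_rot: [-0.202, 0.678, 0.201, 0.677]
ft_force: [0.2, -0.4, 0.1]
width: 0.0416
```

```bash
python3 -c "
from h import *
im=camera('scene');crop(im,290,60,170,140,4,'pics/p4.png')
im=camera('top');crop(im,90,150,140,100,5,'pics/p4t.png')
plan(.533,.349,.083)"
```

```text
t 4.95 p [0.5334 0.3459 0.1802] F [-0.3  0.  -0.2] w 0.0419 q [-0.02  0.52 -0.87  1.45  0.4   1.35 -0.33]
shift [97.1  2.9  1.5] rot [-0.003 -0.001  0.001]
```

View pics/p4.png

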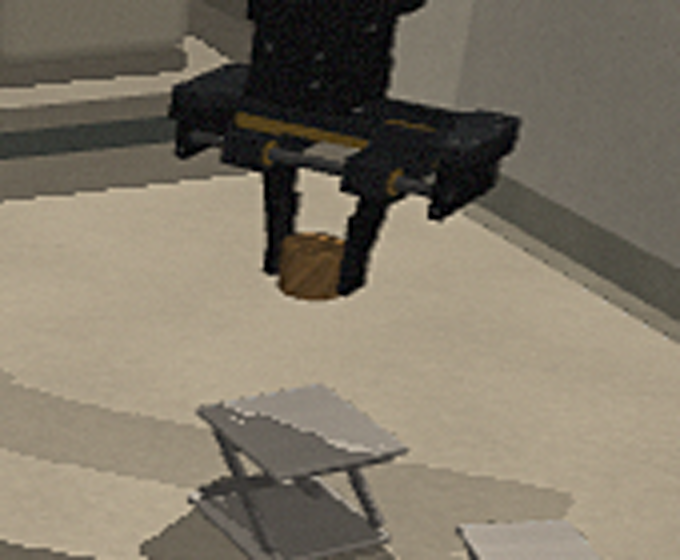

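>>> {"fn": "arm_command", "kwargs": {"targets": [[255, 30, 3, 1, 0, 0, 0], [255, 60, 3, 1, 0, 0, 0], [255, 80, 3, 1, 0, 0, 0], [255, 92, 3, 1, 0, 0, 0], [255, 98, 3, 1, 0, 0, 0], [255, 98, 3, 1, 0, 0, 0], [255, 98, 3, 1, 0, 0, 0]]}}

```text
time: 5.65
ee_pos: [0.5328, 0.3511, 0.0837]
eef_rot: [-0.202, 0.677, 0.202, 0.678]
ft_force: [0.2, -0.0, 0.5]
width: 0.0413
```

```bash
python3 -c "
from h import *
im=camera('scene');crop(im,290,90,170,140,4,'pics/p5.png')
plan(.533,.349,.081)"
```

```text
t 5.7 p [0.5328 0.3512 0.0838] F [-0.3 -0.1 -0.8] w 0.0414 q [-0.05  0.61 -0.83  1.55  0.47  1.19 -0.39]
shift [ 2.8 -2.  -1.1] rot [-0.001  0.002  0.   ]
```

View pics/p5.png

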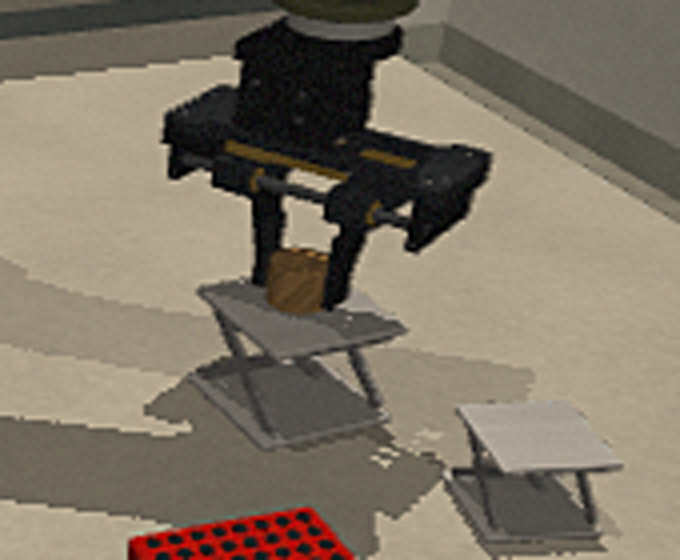

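>>> {"fn": "arm_command", "kwargs": {"targets": [[255, 3, -1, 0, 0, 0, 0], [255, 3, -1, 0, 0, 0, 0], [255, 3, -1, 0, 0, 0, 0], [0, 3, -1, 0, 0, 0, 0], [0, 3, -1, 0, 0, 0, 0], [0, 3, -1, 0, 0, 0, 0], [0, 3, -1, 0, 0, 0, 0], [0, 3, -1, 0, 0, 0, 0]]}}

```text
time: 6.5
ee_pos: [0.5327, 0.35, 0.0793]
eef_rot: [-0.202, 0.678, 0.202, 0.678]
ft_force: [0.1, -0.9, 0.6]
width: 0.0738
```

>>> {"fn": "arm_command", "kwargs": {"targets": [[0, 0, 0, 0, 0, 0, 0], [0, -30, 0, 0, 0, 0, 0], [0, -70, 0, 0, 0, 0, 0], [0, -100, 0, 0, 0, 0, 0], [0, -100, 0, 0, 0, 0, 0]]}}

```text
time: 7.0
ee_pos: [0.5341, 0.3518, 0.1843]
eef_rot: [-0.201, 0.675, 0.203, 0.68]
ft_force: [0.1, -0.9, 0.2]
width: 0.0872
```

```bash
python3 -c "
from h import *
im=camera('scene');crop(im,290,90,170,140,4,'pics/p6.png')
plan(.449,.0985,.16)"
```

```text
t 7.05 p [0.5335 0.351  0.1817] F [ 1.3 -0.7 -0.6] w 0.0869 q [-0.03  0.52 -0.87  1.45  0.4   1.35 -0.34]
shift [  21. -165. -209.] rot [ 0.363  0.004 -0.   ]
```

View pics/p6.png

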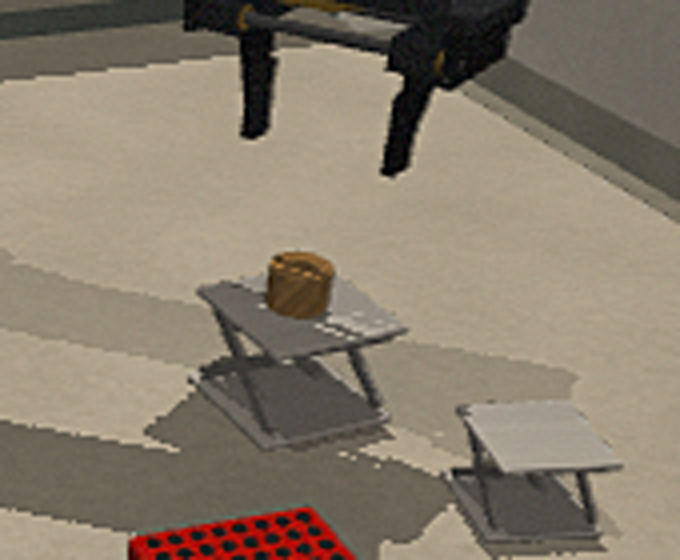

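>>> {"fn": "arm_command", "kwargs": {"targets": [[0, 0, -165, -209, 0.363, 0, 0], [0, 0, -165, -209, 0.363, 0, 0], [0, 0, -165, -209, 0.363, 0, 0], [0, 0, -165, -209, 0.363, 0, 0], [0, 21, -165, -209, 0.363, 0, 0], [0, 21, -165, -209, 0.363, 0, 0], [0, 21, -165, -209, 0.363, 0, 0], [0, 21, -165, -209, 0.363, 0, 0], [0, 21, -165, -209, 0.363, 0, 0]]}}

```text
time: 7.95
ee_pos: [0.4483, 0.0989, 0.1585]
eef_rot: [-0.077, 0.703, 0.077, 0.703]
ft_force: [0.1, -0.4, 0.2]
width: 0.0874
```

```bash
python3 - <<'E'
from h import *
im=camera('scene')
big=cv2.resize(im[:,:,::-1],None,fx=4,fy=4,interpolation=cv2.INTER_CUBIC)
def circ(c,r,z,n="scene",col=(0,0,255)):
    t=np.linspace(0,2*np.pi,60); P=np.array([proj(n,[c[0]+r*np.cos(a),c[1]+r*np.sin(a),z]) for a in t])
    cv2.polylines(big,[((P+.5)*4-.5).round().astype(int)],True,col,1)
h=(.449,.0985);circ(h,.0275,.06);circ(h,.01,.06);circ(h,.034,.03);circ(h,.034,.0)
circ((.533,.349),.021,.105);circ((.533,.349),.021,.075)
cv2.imwrite("pics/p7.png",big[500:900,900:1650])
plan(.449,.0985,.035)
E
```

```text
t 8.0 p [0.4484 0.0991 0.1586] F [-0.3  0.7 -0.2] w 0.087 q [ 0.49  0.07 -0.82  1.93  0.06  1.16 -0.14]
shift [123.6  -0.8   0.5] rot [ 0.002  0.    -0.001]
```

View pics/p7.png

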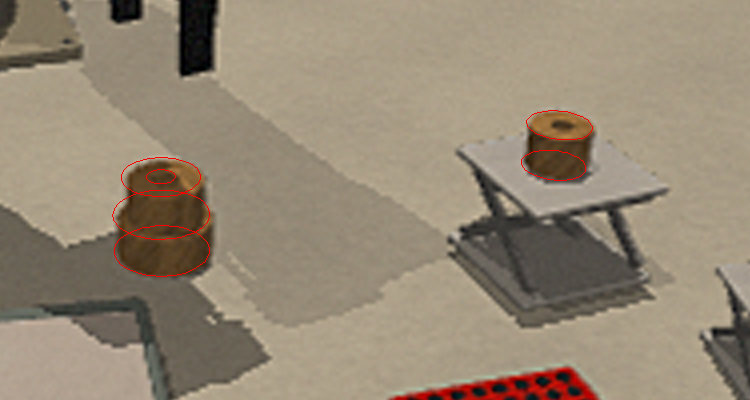

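>>> {"fn": "arm_command", "kwargs": {"targets": [[0, 40, 0, 0, 0, 0, 0], [0, 80, 0, 0, 0, 0, 0], [0, 110, 0, 0, 0, 0, 0], [0, 122, 0, 0, 0, 0, 0], [0, 122, 0, 0, 0, 0, 0], [255, 122, 0, 0, 0, 0, 0], [255, 122, 0, 0, 0, 0, 0], [255, 122, 0, 0, 0, 0, 0], [255, 122, 0, 0, 0, 0, 0], [255, 122, 0, 0, 0, 0, 0]]}}

```text
time: 9.0
ee_pos: [0.4486, 0.0976, 0.037]
eef_rot: [-0.076, 0.703, 0.076, 0.703]
ft_force: [-0.5, 0.3, 0.3]
width: 0.0547
```

>>> {"fn": "arm_command", "kwargs": {"targets": [[255, 0, 0, 0, 0, 0, 0], [255, 0, 0, 0, 0, 0, 0], [255, 0, 0, 0, 0, 0, 0], [255, -30, 0, 0, 0, 0, 0], [255, -70, 0, 0, 0, 0, 0], [255, -114, 0, 0, 0, 0, 0], [255, -130, 0, 0, 0, 0, 0], [255, -130, 0, 0, 0, 0, 0]]}}

```text
time: 9.8
ee_pos: [0.4495, 0.0979, 0.1689]
eef_rot: [-0.076, 0.701, 0.076, 0.705]
ft_force: [0.5, 0.0, -0.9]
width: 0.0547
```

```bash
python3 -c "
from h import *
im=camera('scene');crop(im,180,60,170,140,4,'pics/p8.png')
plan(.637,-.023,.16)"
```

```text
t 9.85 p [0.4486 0.0975 0.1671] F [ 0.3  0.3 -0.1] w 0.0546 q [ 0.51  0.06 -0.84  1.92  0.05  1.18 -0.13]
shift [   7.6 -158.   158.2] rot [0.252 0.002 0.001]
```

View pics/p8.png

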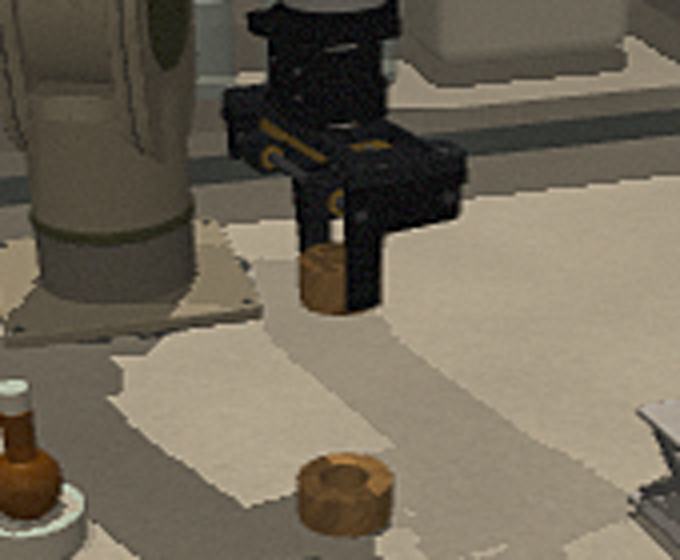

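>>> {"fn": "arm_command", "kwargs": {"targets": [[255, 8, -158, 158, 0.252, 0, 0], [255, 8, -158, 158, 0.252, 0, 0], [255, 8, -158, 158, 0.252, 0, 0], [255, 8, -158, 158, 0.252, 0, 0], [255, 8, -158, 158, 0.252, 0, 0], [255, 8, -158, 158, 0.252, 0, 0], [255, 8, -158, 158, 0.252, 0, 0], [255, 8, -158, 158, 0.252, 0, 0]]}}

```text
time: 10.65
ee_pos: [0.6353, -0.0215, 0.1577]
eef_rot: [0.012, 0.708, -0.012, 0.706]
ft_force: [-0.2, 0.2, 0.3]
width: 0.0544
```

```bash
python3 -c "
from h import *
plan(.637,-.023,.057)"
```

```text
t 10.65 p [ 0.6353 -0.0215  0.1577] F [-0.2  0.2  0.3] w 0.0544 q [ 0.47  0.48 -0.68  1.48  0.31  1.29 -0.28]
shift [100.7  -1.4   1.9] rot [ 0.002 -0.002 -0.   ]
```

>>> {"fn": "arm_command", "kwargs": {"targets": [[255, 30, -1, 1, 0, 0, 0], [255, 60, -1, 1, 0, 0, 0], [255, 85, -1, 1, 0, 0, 0], [255, 97, -1, 1, 0, 0, 0], [255, 97, -1, 1, 0, 0, 0], [255, 97, -1, 1, 0, 0, 0]]}}

```text
time: 11.25
ee_pos: [0.6377, -0.0234, 0.0628]
eef_rot: [0.013, 0.707, -0.013, 0.707]
ft_force: [-0.1, -0.7, -0.9]
width: 0.0549
```

```bash
python3 -c "
from h import *
im=camera('scene');crop(im,160,90,170,140,4,'pics/p9.png')
plan(.637,-.023,.0565)"
```

```text
t 11.3 p [ 0.6381 -0.0235  0.0632] F [ 0.3  1.  -0.1] w 0.0548 q [ 0.45  0.58 -0.65  1.57  0.37  1.12 -0.32]
shift [ 6.7  0.5 -1.1] rot [0.    0.002 0.   ]
```

View pics/p9.png

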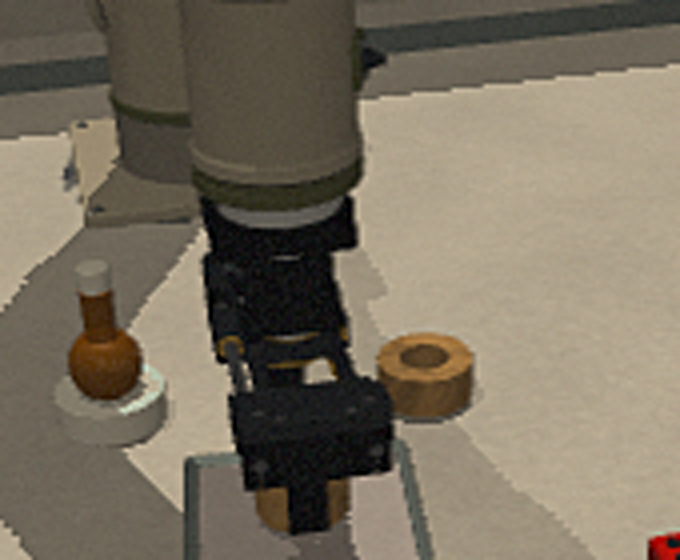

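>>> {"fn": "arm_command", "kwargs": {"targets": [[255, 3, 0, -1, 0, 0, 0], [255, 6, 0, -1, 0, 0, 0], [255, 6, 0, -1, 0, 0, 0], [255, 6, 0, -1, 0, 0, 0]]}}

```text
time: 11.7
ee_pos: [0.6369, -0.0238, 0.0563]
eef_rot: [0.013, 0.706, -0.013, 0.707]
ft_force: [-1.0, 0.3, 5.5]
width: 0.0543
```

>>> {"fn": "arm_command", "kwargs": {"targets": [[0, 0, 0, 0, 0, 0, 0], [0, 0, 0, 0, 0, 0, 0], [0, 0, 0, 0, 0, 0, 0], [0, 0, 0, 0, 0, 0, 0], [0, 0, 0, 0, 0, 0, 0], [0, 0, 0, 0, 0, 0, 0], [0, -30, 0, 0, 0, 0, 0], [0, -70, 0, 0, 0, 0, 0], [0, -100, 0, 0, 0, 0, 0]]}}

```text
time: 12.6
ee_pos: [0.6366, -0.0236, 0.1577]
eef_rot: [0.013, 0.707, -0.013, 0.707]
ft_force: [0.6, 0.1, 0.8]
width: 0.0871
```

```bash
python3 -c "
from h import *
im=camera('scene');crop(im,160,90,170,140,4,'pics/p10.png')
plan(.45,.0995,.16)"
```

```text
t 12.65 p [ 0.6388 -0.0233  0.1629] F [1.9 0.4 4.3] w 0.0867 q [ 0.47  0.48 -0.68  1.48  0.31  1.29 -0.28]
shift [   1.4  115.9 -193.1] rot [-0.254  0.008  0.001]
```

View pics/p10.png

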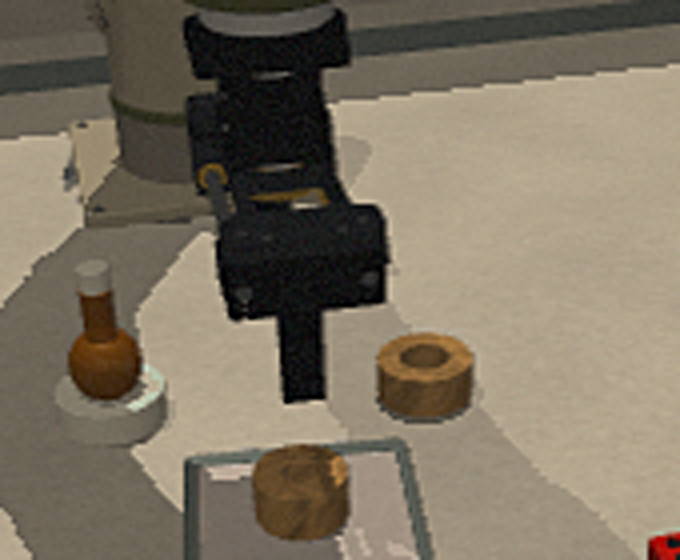

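Medium ring is down flat on the plate; next the large ring.

>>> {"fn": "arm_command", "kwargs": {"targets": [[0, 0, 116, -192, -0.254, 0, 0], [0, 0, 116, -192, -0.254, 0, 0], [0, 0, 116, -192, -0.254, 0, 0], [0, 0, 116, -192, -0.254, 0, 0], [0, 0, 116, -192, -0.254, 0, 0], [0, 0, 116, -192, -0.254, 0, 0], [0, 0, 116, -192, -0.254, 0, 0], [0, 0, 116, -192, -0.254, 0, 0]]}}

```text
time: 13.45
ee_pos: [0.4494, 0.0983, 0.1556]
eef_rot: [-0.076, 0.703, 0.077, 0.703]
ft_force: [-0.2, 0.6, 0.3]
width: 0.0872
```

```bash
python3 - <<'E'
from h import *
im=camera('scene')
big=cv2.resize(im[:,:,::-1],None,fx=4,fy=4,interpolation=cv2.INTER_CUBIC)
def circ(c,r,z,n="scene",col=(0,0,255)):
    t=np.linspace(0,2*np.pi,60); P=np.array([proj(n,[c[0]+r*np.cos(a),c[1]+r*np.sin(a),z]) for a in t])
    cv2.polylines(big,[((P+.5)*4-.5).round().astype(int)],True,col,1)
h=(.449,.0985);circ(h,.034,.03);circ(h,.034,.0);circ(h,.017,.03)
circ((.637,-.023),.0275,.08);circ((.637,-.023),.0275,.05)
cv2.imwrite("pics/p11.png",big[550:1000,750:1250])
plan(.45,.0995,.009)
E
```

```text
t 13.5 p [0.4494 0.0984 0.1555] F [ 0.8  0.2 -0.8] w 0.0871 q [ 0.55  0.09 -0.89  1.93  0.07  1.16 -0.15]
shift [146.5   0.9   0.8] rot [-0.001  0.    -0.001]
```

View pics/p11.png

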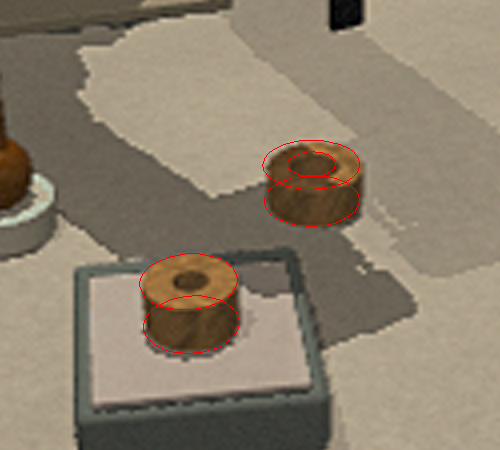

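>>> {"fn": "arm_command", "kwargs": {"targets": [[0, 40, 1, 1, 0, 0, 0], [0, 80, 1, 1, 0, 0, 0], [0, 115, 1, 1, 0, 0, 0], [0, 135, 1, 1, 0, 0, 0], [0, 145, 1, 1, 0, 0, 0], [0, 145, 1, 1, 0, 0, 0], [255, 145, 1, 1, 0, 0, 0], [255, 145, 1, 1, 0, 0, 0], [255, 145, 1, 1, 0, 0, 0], [255, 145, 1, 1, 0, 0, 0]]}}

```text
time: 14.5
ee_pos: [0.4502, 0.1001, 0.0114]
eef_rot: [-0.077, 0.702, 0.077, 0.704]
ft_force: [-0.9, -0.9, 5.5]
width: 0.067
```

>>> {"fn": "arm_command", "kwargs": {"targets": [[255, 0, 0, 0, 0, 0, 0], [255, 0, 0, 0, 0, 0, 0], [255, -30, 0, 0, 0, 0, 0], [255, -70, 0, 0, 0, 0, 0], [255, -114, 0, 0, 0, 0, 0], [255, -160, 0, 0, 0, 0, 0], [255, -195, 0, 0, 0, 0, 0], [255, -195, 0, 0, 0, 0, 0], [255, -195, 0, 0, 0, 0, 0]]}}

```text
time: 15.4
ee_pos: [0.4495, 0.1, 0.2058]
eef_rot: [-0.077, 0.702, 0.076, 0.703]
ft_force: [-0.3, 0.5, -0.4]
width: 0.0672
```

```bash
python3 -c "
from h import *
im=camera('scene');crop(im,180,30,170,140,4,'pics/p12.png')
plan(.48,-.12,.22)"
```

```text
t 15.45 p [0.4489 0.0999 0.2048] F [ 0.7  0.4 -1.4] w 0.067 q [ 0.6   0.03 -0.91  1.86  0.03  1.26 -0.11]
shift [ -15.  -221.4  -17.2] rot [ 0.463 -0.001  0.001]
```

View pics/p12.png

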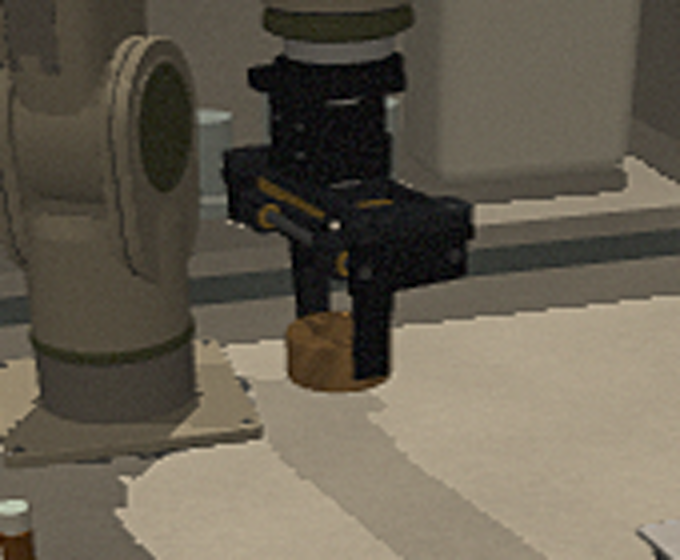

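>>> {"fn": "arm_command", "kwargs": {"targets": [[255, -10, -221, -17, 0.463, 0, 0], [255, -10, -221, -17, 0.463, 0, 0], [255, -10, -221, -17, 0.463, 0, 0], [255, -10, -221, -17, 0.463, 0, 0], [255, -10, -221, -17, 0.463, 0, 0], [255, -10, -221, -17, 0.463, 0, 0], [255, -10, -221, -17, 0.463, 0, 0]]}}

```text
time: 16.15
ee_pos: [0.4799, -0.1186, 0.2141]
eef_rot: [0.087, 0.703, -0.086, 0.701]
ft_force: [-0.9, 0.2, -0.2]
width: 0.0668
```

```bash
python3 -c "
from h import *
plan(.511,-.336,.18)"
```

```text
t 16.15 p [ 0.4799 -0.1186  0.2141] F [-0.9  0.2 -0.2] w 0.0668 q [ 0.81  0.1  -0.69  1.78  0.07  1.29 -0.14]
shift [  33.6 -203.4   83. ] rot [ 0.337 -0.003 -0.001]
```

>>> {"fn": "arm_command", "kwargs": {"targets": [[255, 0, -203, 83, 0.337, 0, 0], [255, 0, -203, 83, 0.337, 0, 0], [255, 0, -203, 83, 0.337, 0, 0], [255, 0, -203, 83, 0.337, 0, 0], [255, 33, -203, 83, 0.337, 0, 0], [255, 33, -203, 83, 0.337, 0, 0], [255, 33, -203, 83, 0.337, 0, 0], [255, 33, -203, 83, 0.337, 0, 0]]}}

```text
time: 16.95
ee_pos: [0.5131, -0.3339, 0.1836]
eef_rot: [0.202, 0.677, -0.202, 0.678]
ft_force: [0.3, -0.4, -0.4]
width: 0.0668
```

```bash
python3 -c "
from h import *
im=camera('scene');crop(im,40,60,170,140,4,'pics/p13.png')
plan(.511,-.336,.074)"
```

```text
t 17.0 p [ 0.5131 -0.3343  0.1839] F [-0.1 -0.2 -0.7] w 0.0664 q [ 0.91  0.37 -0.52  1.53  0.19  1.29 -0.21]
shift [109.9  -2.6  -1. ] rot [ 0.003  0.002 -0.   ]
```

View pics/p13.png

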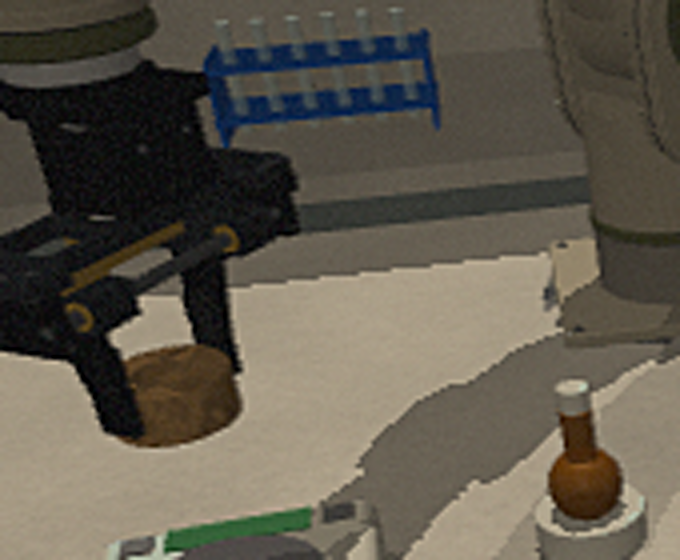

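>>> {"fn": "arm_command", "kwargs": {"targets": [[255, 30, -2, -1, 0, 0, 0], [255, 60, -2, -1, 0, 0, 0], [255, 85, -2, -1, 0, 0, 0], [255, 100, -2, -1, 0, 0, 0], [255, 108, -2, -1, 0, 0, 0], [255, 108, -2, -1, 0, 0, 0]]}}

```text
time: 17.6
ee_pos: [0.5101, -0.337, 0.0746]
eef_rot: [0.203, 0.677, -0.203, 0.677]
ft_force: [0.2, 0.5, -0.8]
width: 0.0669
```

```bash
python3 -c "
from h import *
im=camera('scene');crop(im,40,110,170,140,4,'pics/p14.png')
plan(.511,-.336,.071)"
```

```text
t 17.65 p [ 0.5105 -0.3374  0.0754] F [ 0.  -0.1 -0.3] w 0.0669 q [ 0.9   0.47 -0.5   1.64  0.25  1.09 -0.25]
shift [ 4.4  1.4 -0.3] rot [ 0.     0.001 -0.   ]
```

View pics/p14.png

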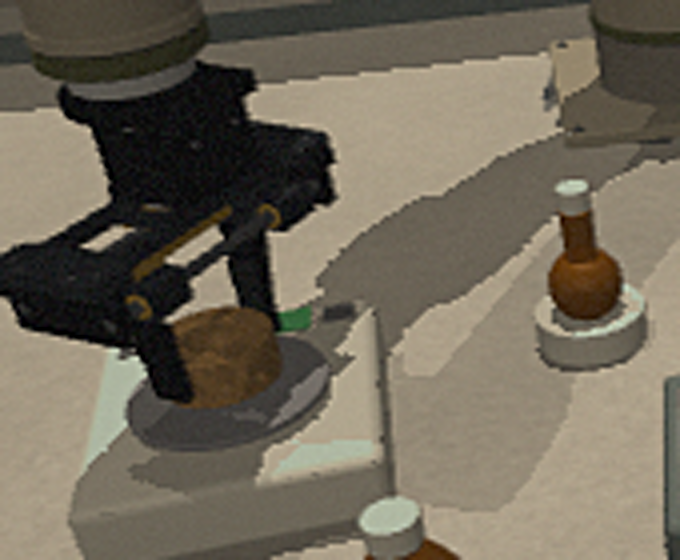

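>>> {"fn": "arm_command", "kwargs": {"targets": [[255, 2, 1, 0, 0, 0, 0], [255, 4, 1, 0, 0, 0, 0], [255, 4, 1, 0, 0, 0, 0], [255, 4, 1, 0, 0, 0, 0]]}}

```text
time: 18.05
ee_pos: [0.5112, -0.3368, 0.0714]
eef_rot: [0.203, 0.677, -0.203, 0.678]
ft_force: [0.5, 0.2, 4.0]
width: 0.0669
```

>>> {"fn": "arm_command", "kwargs": {"targets": [[0, 0, 0, 0, 0, 0, 0], [0, 0, 0, 0, 0, 0, 0], [0, 0, 0, 0, 0, 0, 0], [0, 0, 0, 0, 0, 0, 0], [0, 0, 0, 0, 0, 0, 0], [0, -30, 0, 0, 0, 0, 0], [0, -70, 0, 0, 0, 0, 0], [0, -110, 0, 0, 0, 0, 0], [0, -140, 0, 0, 0, 0, 0], [0, -140, 0, 0, 0, 0, 0]]}}

```text
time: 19.05
ee_pos: [0.5124, -0.3374, 0.2155]
eef_rot: [0.202, 0.675, -0.204, 0.68]
ft_force: [-0.1, -0.5, 1.0]
width: 0.0871
```

```bash
python3 - <<'E'
from h import *
im=camera('scene')
big=cv2.resize(im[:,:,::-1],None,fx=4,fy=4,interpolation=cv2.INTER_CUBIC)
def circ(c,r,z,n="scene",col=(0,0,255)):
    t=np.linspace(0,2*np.pi,60); P=np.array([proj(n,[c[0]+r*np.cos(a),c[1]+r*np.sin(a),z]) for a in t])
    cv2.polylines(big,[((P+.5)*4-.5).round().astype(int)],True,col,1)
h=(.511,-.336);circ(h,.034,.09);circ(h,.034,.06);circ(h,.017,.09)
cv2.imwrite("pics/p15.png",big[500:1000,200:900])
plan(.4215,-.119,.2)
E
```

```text
t 19.1 p [ 0.5115 -0.337   0.2128] F [-0.3  0.9 -0.7] w 0.0873 q [ 0.92  0.35 -0.53  1.49  0.18  1.34 -0.2 ]
shift [  12.   132.7 -195.1] rot [-0.307  0.004  0.001]
```

View pics/p15.png

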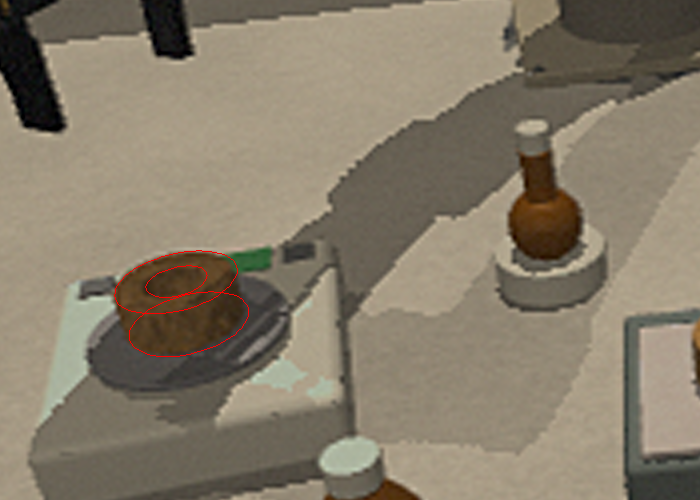

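>>> {"fn": "arm_command", "kwargs": {"targets": [[0, 0, 133, -195, -0.307, 0, 0], [0, 0, 133, -195, -0.307, 0, 0], [0, 0, 133, -195, -0.307, 0, 0], [0, 0, 133, -195, -0.307, 0, 0], [0, 12, 133, -195, -0.307, 0, 0], [0, 12, 133, -195, -0.307, 0, 0], [0, 12, 133, -195, -0.307, 0, 0], [0, 12, 133, -195, -0.307, 0, 0], [0, 12, 133, -195, -0.307, 0, 0]]}}

```text
time: 20.0
ee_pos: [0.4209, -0.1193, 0.1983]
eef_rot: [0.098, 0.7, -0.097, 0.7]
ft_force: [-0.1, 0.5, 0.4]
width: 0.0871
```

```bash
python3 - <<'E'
from h import *
im=camera('scene')
big=cv2.resize(im[:,:,::-1],None,fx=4,fy=4,interpolation=cv2.INTER_CUBIC)
def circ(c,r,z,n="scene",col=(0,0,255)):
    t=np.linspace(0,2*np.pi,60); P=np.array([proj(n,[c[0]+r*np.cos(a),c[1]+r*np.sin(a),z]) for a in t])
    cv2.polylines(big,[((P+.5)*4-.5).round().astype(int)],True,col,1)
h=(.4215,-.119);circ(h,.038,.025);circ(h,.038,.0);circ(h,.011,.1185);circ(h,.011,.085)
cv2.imwrite("pics/p16.png",big[350:850,550:1050])
plan(.4215,-.119,.076)
E
```

```text
t 20.05 p [ 0.4209 -0.1191  0.1984] F [-0.1 -0.   0.8] w 0.0868 q [ 0.91 -0.04 -0.71  1.93 -0.03  1.25 -0.07]
shift [122.4   0.2   0.6] rot [-0.001 -0.    -0.001]
```

View pics/p16.png

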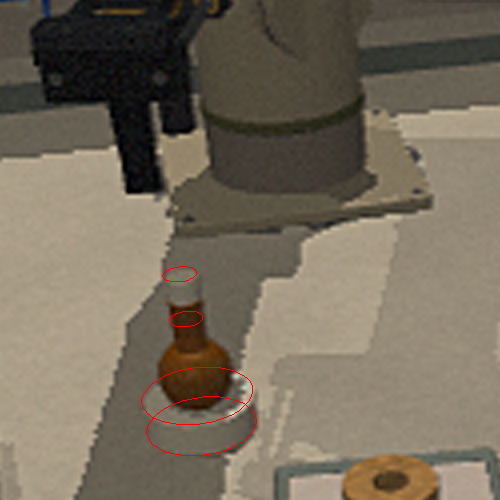

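>>> {"fn": "arm_command", "kwargs": {"targets": [[0, 40, 1, 0, 0, 0, 0], [0, 80, 1, 0, 0, 0, 0], [0, 110, 1, 0, 0, 0, 0], [0, 121, 1, 0, 0, 0, 0], [0, 121, 1, 0, 0, 0, 0], [255, 121, 1, 0, 0, 0, 0], [255, 121, 1, 0, 0, 0, 0], [255, 121, 1, 0, 0, 0, 0], [255, 121, 1, 0, 0, 0, 0], [255, 121, 1, 0, 0, 0, 0]]}}

```text
time: 21.05
ee_pos: [0.4212, -0.1175, 0.078]
eef_rot: [0.097, 0.7, -0.097, 0.701]
ft_force: [0.6, 0.1, -0.6]
width: 0.055
```

>>> {"fn": "arm_command", "kwargs": {"targets": [[255, 0, 0, 0, 0, 0, 0], [255, 0, 0, 0, 0, 0, 0], [255, 0, 0, 0, 0, 0, 0], [255, 0, 0, 0, 0, 0, 0], [255, 0, 0, 0, 0, 0, 0]]}}

```text
time: 21.55
ee_pos: [0.4219, -0.1176, 0.078]
eef_rot: [0.097, 0.7, -0.097, 0.701]
ft_force: [3.2, -1.1, 3.2]
width: 0.0217
```

```bash
python3 -c "
from h import *
im=camera('scene');crop(im,120,90,170,140,4,'pics/p17.png')
plan(.4215,-.119,.21)"
```

```text
t 21.6 p [ 0.4219 -0.1176  0.078 ] F [ 1.9 -1.   4. ] w 0.0217 q [ 0.87  0.12 -0.73  2.07  0.1   0.98 -0.18]
shift [-132.    -1.5    0.3] rot [ 0.     0.002 -0.   ]
```

View pics/p17.png

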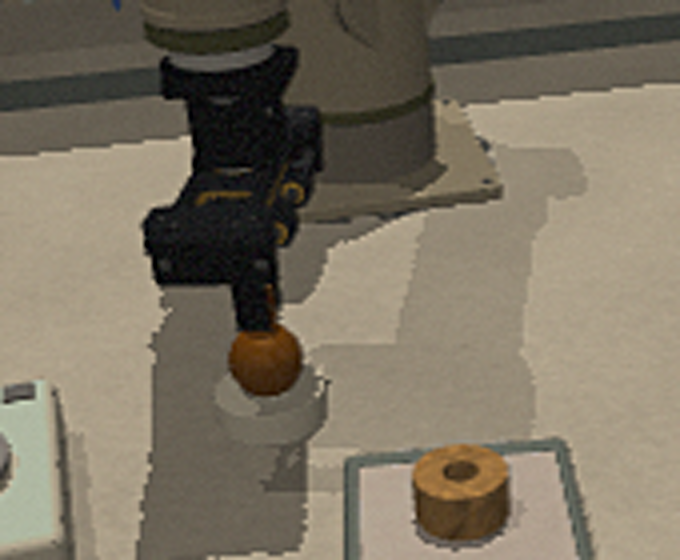

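>>> {"fn": "arm_command", "kwargs": {"targets": [[255, -5, 0, 0, 0, 0, 0], [255, -20, 0, 0, 0, 0, 0], [255, -45, 0, 0, 0, 0, 0], [255, -75, 0, 0, 0, 0, 0], [255, -105, 0, 0, 0, 0, 0], [255, -130, 0, 0, 0, 0, 0], [255, -140, 0, 0, 0, 0, 0], [255, -140, 0, 0, 0, 0, 0]], "newtons": 20}}

```text
time: 22.4
ee_pos: [0.4212, -0.1175, 0.2182]
eef_rot: [0.097, 0.7, -0.097, 0.701]
ft_force: [0.3, -0.1, -0.6]
width: 0.0214
```

```bash
python3 -c "
from h import *
im=camera('scene');crop(im,120,50,170,140,4,'pics/p18.png')
plan(.511,-.336,.23)"
```

```text
t 22.45 p [ 0.4206 -0.1174  0.217 ] F [-0.3 -0.4 -1. ] w 0.0212 q [ 0.92 -0.06 -0.71  1.9  -0.04  1.29 -0.06]
shift [ -13.  -185.9  146.4] rot [ 0.306 -0.     0.   ]
```

View pics/p18.png

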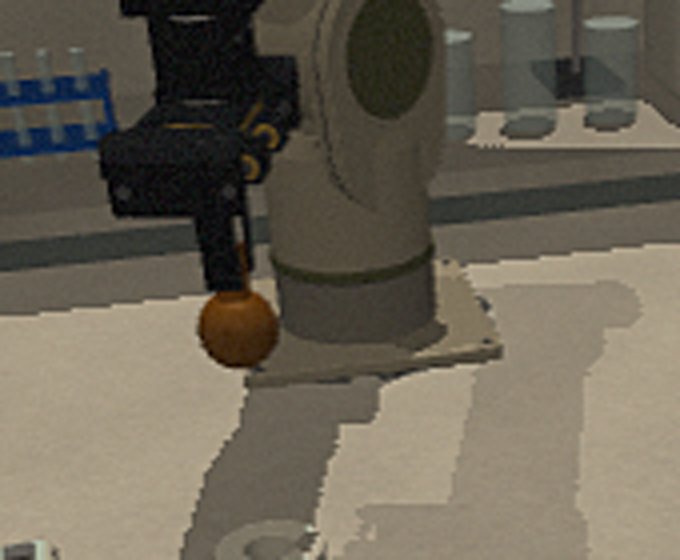

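>>> {"fn": "arm_command", "kwargs": {"targets": [[255, -5, -25, 20, 0.05, 0, 0], [255, -10, -55, 43, 0.1, 0, 0], [255, -13, -85, 67, 0.15, 0, 0], [255, -13, -115, 91, 0.2, 0, 0], [255, -13, -145, 115, 0.25, 0, 0], [255, -13, -172, 135, 0.29, 0, 0], [255, -13, -186, 146, 0.306, 0, 0], [255, -13, -186, 146, 0.306, 0, 0], [255, -13, -186, 146, 0.306, 0, 0], [255, -13, -186, 146, 0.306, 0, 0]]}}

```text
time: 23.45
ee_pos: [0.5108, -0.3346, 0.2297]
eef_rot: [0.202, 0.678, -0.202, 0.677]
ft_force: [0.1, 0.3, -0.6]
width: 0.0211
```

```bash
python3 -c "
from h import *
im=camera('scene');crop(im,40,40,170,140,4,'pics/p19.png')
plan(.511,-.336,.155)"
```

```text
t 23.5 p [ 0.5109 -0.3347  0.2302] F [-0.3 -0.4 -0.6] w 0.0217 q [ 0.95  0.35 -0.57  1.47  0.19  1.38 -0.21]
shift [75.2 -1.   0.9] rot [ 0.002 -0.001 -0.   ]
```

View pics/p19.png

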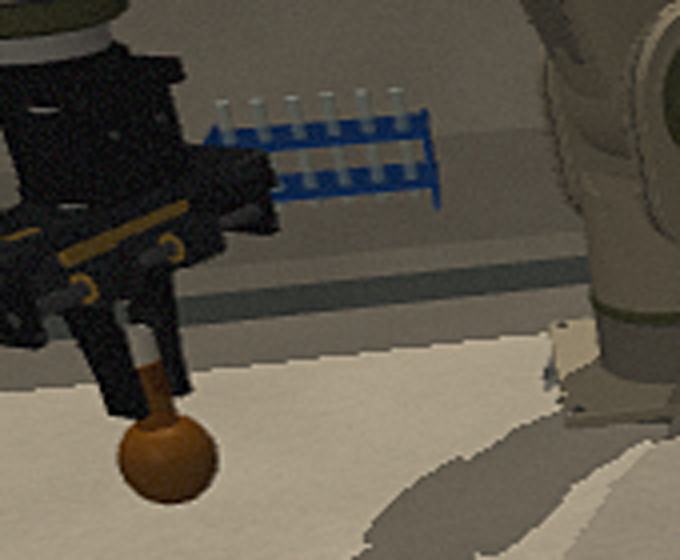

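>>> {"fn": "arm_command", "kwargs": {"targets": [[255, 15, -1, 1, 0, 0, 0], [255, 35, -1, 1, 0, 0, 0], [255, 55, -1, 1, 0, 0, 0], [255, 68, -1, 1, 0, 0, 0], [255, 76, -1, 1, 0, 0, 0], [255, 80, -1, 1, 0, 0, 0], [255, 80, -1, 1, 0, 0, 0], [255, 80, -1, 1, 0, 0, 0]]}}

```text
time: 24.3
ee_pos: [0.5116, -0.3375, 0.1513]
eef_rot: [0.202, 0.677, -0.203, 0.678]
ft_force: [1.3, 0.9, -0.7]
width: 0.0216
```

```bash
python3 -c "
from h import *
im=camera('scene');crop(im,40,90,140,120,5,'pics/p20.png')
plan(.511,-.336,.144)"
```

```text
t 24.35 p [ 0.5117 -0.3376  0.1514] F [ 0.7  0.5 -1.8] w 0.0213 q [ 0.95  0.41 -0.56  1.56  0.23  1.23 -0.23]
shift [ 7.4  0.9 -1.4] rot [0.001 0.001 0.   ]
```

View pics/p20.png

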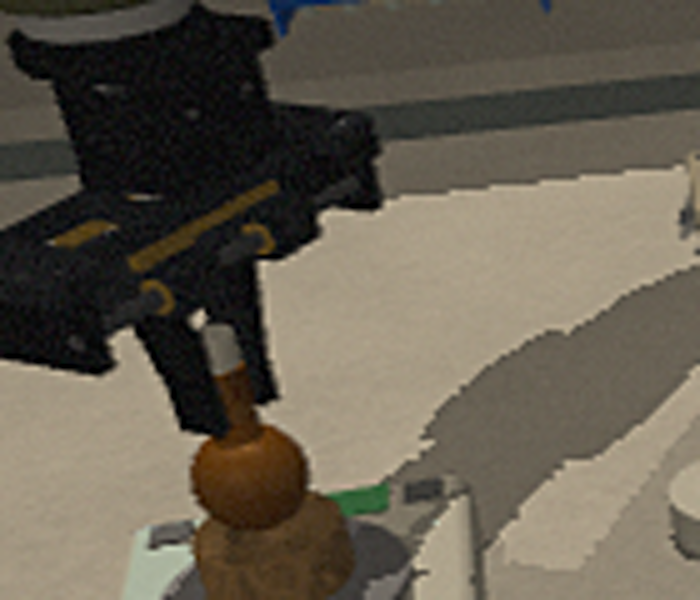

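```bash
python3 - <<'E'
from h import *
im=camera('scene')
S=6
big=cv2.resize(im[:,:,::-1],None,fx=S,fy=S,interpolation=cv2.INTER_CUBIC)
def circ(c,r,z,n="scene",col=(0,0,255)):
    t=np.linspace(0,2*np.pi,60); P=np.array([proj(n,[c[0]+r*np.cos(a),c[1]+r*np.sin(a),z]) for a in t])
    cv2.polylines(big,[((P+.5)*S-.5).round().astype(int)],True,col,1)
h=(.511,-.336);circ(h,.034,.09);circ(h,.034,.06);circ(h,.058,.06)
p=read_state()["ee_pos"];o=p[2]-.0595
g=(p[0],p[1]);circ(g,.0255,o+.0255,col=(0,255,0));circ(g,.011,o+.1,col=(0,255,0));circ(g,.011,o+.083,col=(0,255,0))
cv2.imwrite("pics/p21.png",big[145*S:240*S,50*S:160*S])
E
```

```text
(no output)
```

View pics/p21.png

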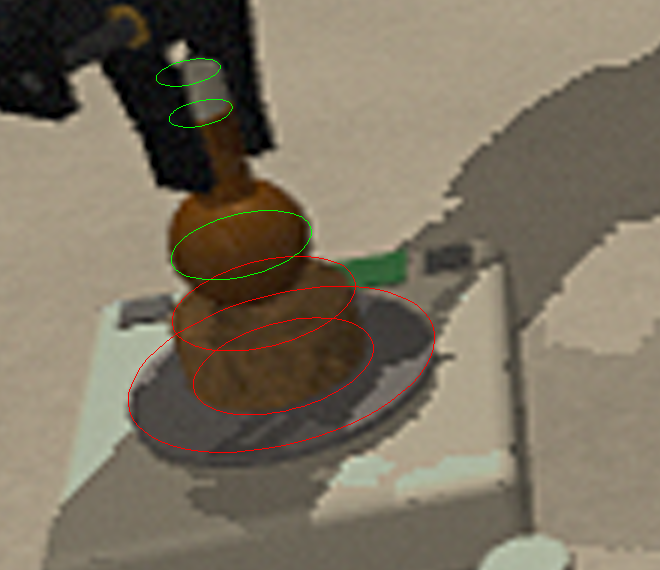

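```bash
python3 -c "
from h import *
plan(.5125,-.3355,.144)"
```

```text
t 24.4 p [ 0.5116 -0.3376  0.1513] F [-0.3  0.5 -1.6] w 0.0219 q [ 0.95  0.41 -0.56  1.56  0.23  1.23 -0.23]
shift [ 7.3  2.2 -0.4] rot [-0.001  0.001  0.   ]
```

>>> {"fn": "arm_command", "kwargs": {"targets": [[255, 0, 2, 0, 0, 0, 0], [255, 2, 2, 0, 0, 0, 0], [255, 4, 2, 0, 0, 0, 0], [255, 6, 2, 0, 0, 0, 0], [255, 7, 2, 0, 0, 0, 0], [255, 7, 2, 0, 0, 0, 0], [255, 7, 2, 0, 0, 0, 0]]}}

```text
time: 25.1
ee_pos: [0.5124, -0.3358, 0.1438]
eef_rot: [0.202, 0.677, -0.203, 0.678]
ft_force: [-0.6, -0.5, 1.9]
width: 0.0217
```

```bash
python3 -c "
from h import *
im=camera('scene');crop(im,40,110,130,110,5,'pics/p22.png')
plan(.511,-.336,.143)"
```

```text
t 25.15 p [ 0.5124 -0.3358  0.1438] F [-1.2  0.6  2.8] w 0.0216 q [ 0.94  0.42 -0.56  1.57  0.23  1.22 -0.24]
shift [ 0.8 -0.9 -1.1] rot [0.001 0.    0.   ]
```

View pics/p22.png

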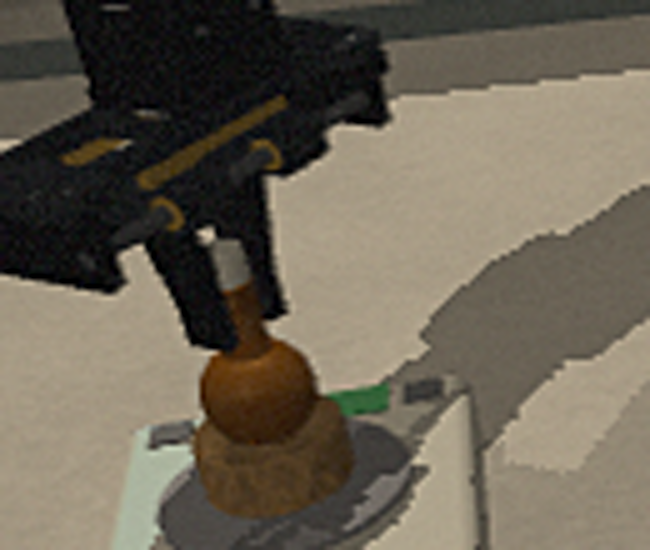

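```bash
python3 - <<'E'
from h import *
im=camera('scene')
S=6
big=cv2.resize(im[:,:,::-1],None,fx=S,fy=S,interpolation=cv2.INTER_CUBIC)
def circ(c,r,z,n="scene",col=(0,0,255)):
    t=np.linspace(0,2*np.pi,60); P=np.array([proj(n,[c[0]+r*np.cos(a),c[1]+r*np.sin(a),z]) for a in t])+[1.2,1.5]
    cv2.polylines(big,[((P+.5)*S-.5).round().astype(int)],True,col,1)
h=(.511,-.336);circ(h,.034,.09);circ(h,.034,.06);circ(h,.058,.06)
o=.0835
for dz in(-.02,-.01,0,.01,.02): circ(h,(.0255**2-dz**2)**.5,o+.0255+dz,col=(0,255,0))
circ(h,.011,o+.1,col=(255,255,0));circ(h,.011,o+.083,col=(255,255,0))
cv2.imwrite("pics/p23.png",big[145*S:240*S,50*S:160*S])
E
```

```text
(no output)
```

View pics/p23.png

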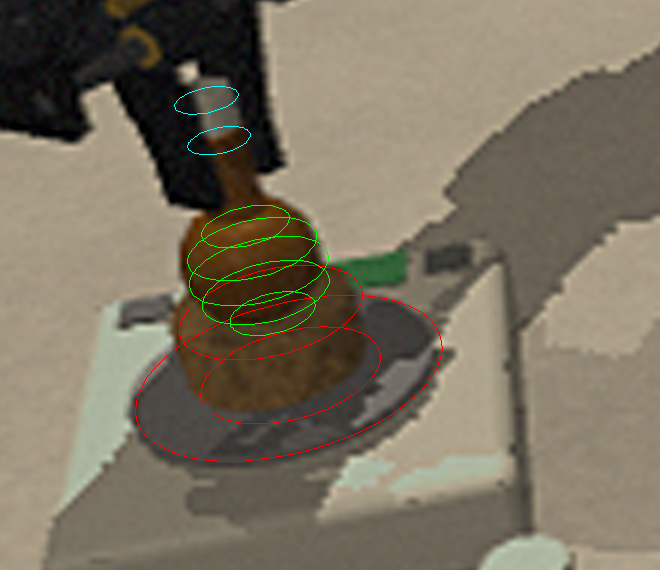

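>>> {"fn": "arm_command", "kwargs": {"targets": [[200, 0, 0, 0, 0, 0, 0], [180, 0, 0, 0, 0, 0, 0], [160, 0, 0, 0, 0, 0, 0], [140, 0, 0, 0, 0, 0, 0], [120, 0, 0, 0, 0, 0, 0], [100, 0, 0, 0, 0, 0, 0], [80, 0, 0, 0, 0, 0, 0], [60, 0, 0, 0, 0, 0, 0]]}}

```text
time: 26.0
ee_pos: [0.5123, -0.3357, 0.1436]
eef_rot: [0.203, 0.677, -0.203, 0.677]
ft_force: [0.3, -0.1, -0.3]
width: 0.0603
```

```bash
python3 -c "
from h import *
im=camera('scene');crop(im,40,110,130,110,5,'pics/p24.png')
plan(.511,-.336,.25)"
```

```text
t 26.05 p [ 0.5123 -0.3357  0.1436] F [ 0.5 -0.9  0.2] w 0.0623 q [ 0.94  0.42 -0.56  1.57  0.23  1.22 -0.24]
shift [-106.4   -1.    -1. ] rot [0.001 0.    0.   ]
```

View pics/p24.png

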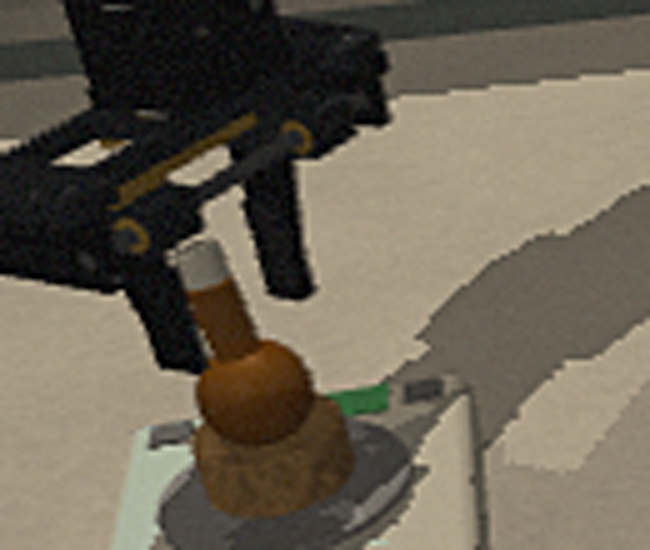

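>>> {"fn": "arm_command", "kwargs": {"targets": [[60, 0, 0, 0, 0, 0, 0], [60, 0, 0, 0, 0, 0, 0], [60, 0, 0, 0, 0, 0, 0], [60, 0, 0, 0, 0, 0, 0]]}}

```text
time: 26.45
ee_pos: [0.5124, -0.3357, 0.1436]
eef_rot: [0.203, 0.677, -0.203, 0.678]
ft_force: [-0.3, 0.1, -0.7]
width: 0.0667
```

```bash
python3 -c "
from h import *
im=camera('scene');crop(im,40,110,130,110,5,'pics/p25.png')
im=camera('top');crop(im,340,150,130,110,5,'pics/p25t.png')
plan(.511,-.336,.25)"
```

```text
t 26.55 p [ 0.5124 -0.3357  0.1436] F [-0.7 -0.6  1.3] w 0.0667 q [ 0.94  0.42 -0.56  1.57  0.23  1.22 -0.24]
shift [-106.4   -1.    -1. ] rot [0.001 0.    0.   ]
```

View pics/p25.png

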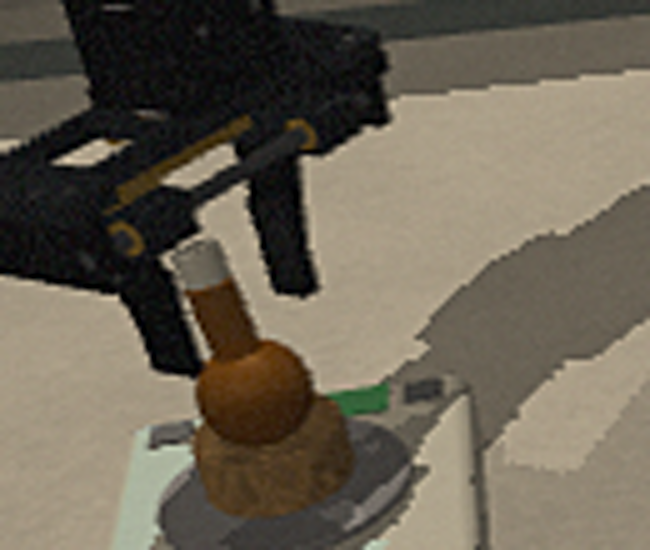

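View pics/p25t.png

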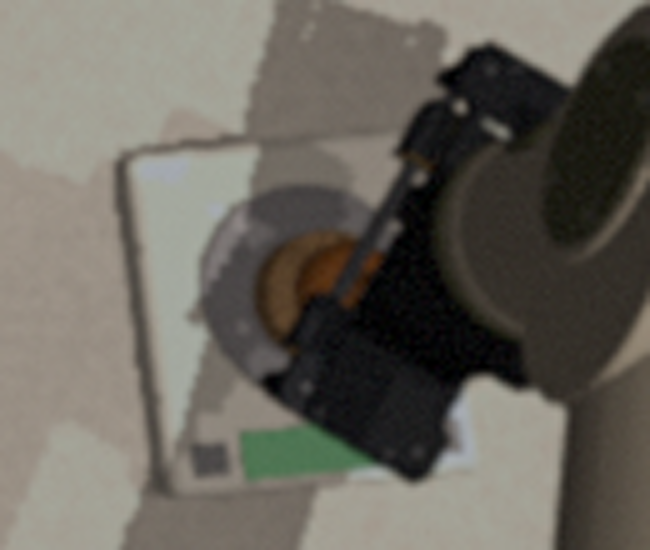

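```bash
cat > ov.py <<'E'
from h import *
def run(n,f,ring,ball,zo,win,S,off,tilt=(0,0)):
    im=camera(n)
    big=cv2.resize(im[:,:,::-1],None,fx=S,fy=S,interpolation=cv2.INTER_CUBIC)
    raw=big.copy()
    def poly(P,col): 
        P=np.array(P)+off; cv2.polylines(big,[((P+.5)*S-.5).round().astype(int)],True,col,1)
    t=np.linspace(0,2*np.pi,60)
    def circ(c,r,z,col): poly([proj(n,[c[0]+r*np.cos(a),c[1]+r*np.sin(a),z]) for a in t],col)
    circ((.511,-.336),.058,.06,(255,255,255))
    circ(ring,.034,.09,(0,0,255));circ(ring,.034,.06,(0,0,255));circ(ring,.017,.09,(0,0,255))
    # sphere silhouette
    c=np.array([*ball,zo+.0255]);cam=np.array(camera_params(n)["xyz"]);d=c-cam;d/=np.linalg.norm(d)
    u=np.cross(d,[0,0,1.01]);
    if np.linalg.norm(u)<1e-3:u=np.array([1,0,0.])
    u/=np.linalg.norm(u);v=np.cross(d,u)
    poly([proj(n,c+.0255*(u*np.cos(a)+v*np.sin(a))) for a in t],(0,255,0))
    ax=np.array([tilt[0],tilt[1],1.]);ax/=np.linalg.norm(ax)
    for l in(.0745,.0575): circ((c+ax*l)[:2],.011,(c+ax*l)[2],(255,255,0))
    x,y,w,h=win
    cv2.imwrite(f,np.hstack([raw[y*S:(y+h)*S,x*S:(x+w)*S],big[y*S:(y+h)*S,x*S:(x+w)*S]]))
E
python3 - <<'E'
from ov import *
run("scene","pics/q1.png",(.511,-.338),(.511,-.338),.0835,(60,140,70,80),6,np.array([1.3,1.5]))
run("top","pics/q2.png",(.511,-.338),(.511,-.338),.0835,(375,175,65,65),6,np.array([0,0]))
E
```

```text
(no output)
```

View pics/q1.png

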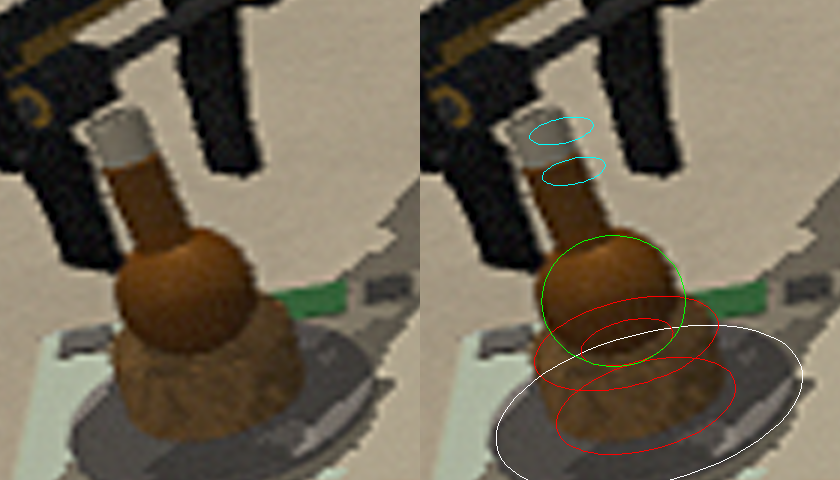

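View pics/q2.png

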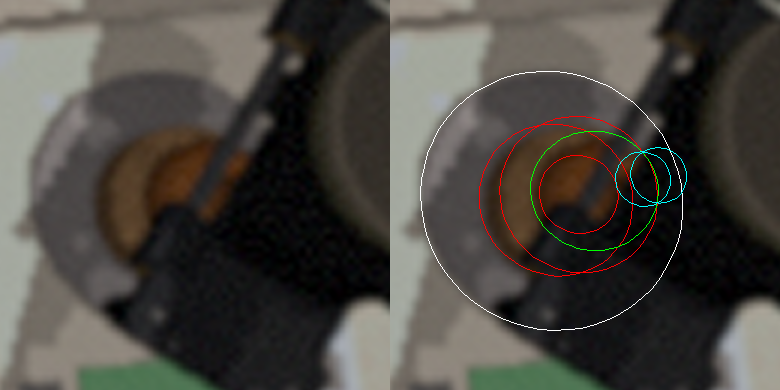

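>>> {"fn": "arm_command", "kwargs": {"targets": [[40, 0, 0, 0, 0, 0, 0], [20, 0, 0, 0, 0, 0, 0], [0, 0, 0, 0, 0, 0, 0], [0, 0, 0, 0, 0, 0, 0], [0, 0, 0, 0, 0, 0, 0]]}}

```text
time: 27.15
ee_pos: [0.5124, -0.3357, 0.1436]
eef_rot: [0.203, 0.677, -0.203, 0.678]
ft_force: [0.5, -0.4, -0.3]
width: 0.0861
```

```bash
python3 -c "
from h import *
im=camera('scene');crop(im,40,110,130,110,5,'pics/p26.png')
plan(.511,-.336,.25)"
```

```text
t 27.2 p [ 0.5124 -0.3357  0.1436] F [-0.9 -0.1  1.2] w 0.0868 q [ 0.94  0.42 -0.56  1.57  0.23  1.22 -0.24]
shift [-106.4   -1.    -1. ] rot [0.001 0.    0.   ]
```

View pics/p26.png

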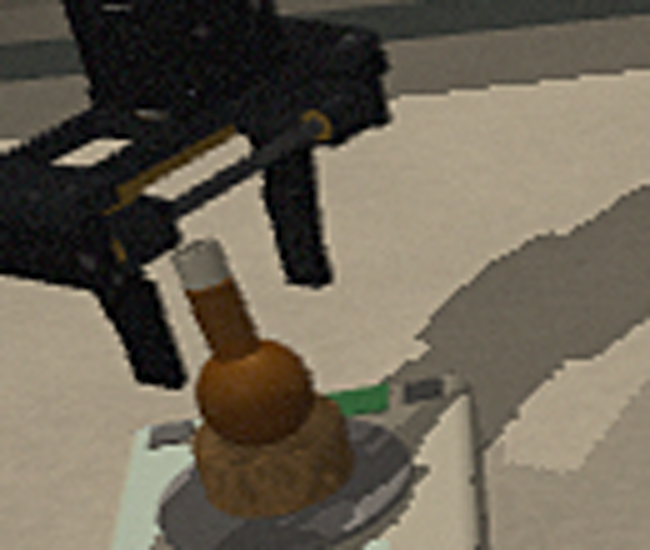

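>>> {"fn": "arm_command", "kwargs": {"targets": [[0, -20, 0, 0, 0, 0, 0], [0, -50, 0, 0, 0, 0, 0], [0, -85, 0, 0, 0, 0, 0], [0, -110, 0, 0, 0, 0, 0], [0, -110, 60, -60, 0, 0, 0], [0, -110, 120, -60, -0.15, 0, 0], [0, -110, 180, -60, -0.3, 0, 0], [0, -110, 180, -60, -0.3, 0, 0], [0, -110, 180, -60, -0.3, 0, 0]]}}

```text
time: 28.1
ee_pos: [0.5632, -0.1441, 0.2541]
eef_rot: [0.096, 0.7, -0.094, 0.701]
ft_force: [-0.1, 1.1, 0.4]
width: 0.0868
```

```bash
python3 - <<'E'
from ov import *
run("scene","pics/r1.png",(.508,-.336),(.508,-.338),.0835,(60,140,65,80),6,np.array([1.3,1.5]))
run("top","pics/r2.png",(.508,-.336),(.508,-.338),.0835,(365,165,65,65),6,np.array([0,0]))
im=camera("scene");cv2.imwrite("pics/r3.png",im[:,:,::-1])
print(read_state()["ee_pos"])
E
```

```text
[ 0.56092476 -0.15263092  0.25347541]
```

View pics/r1.png

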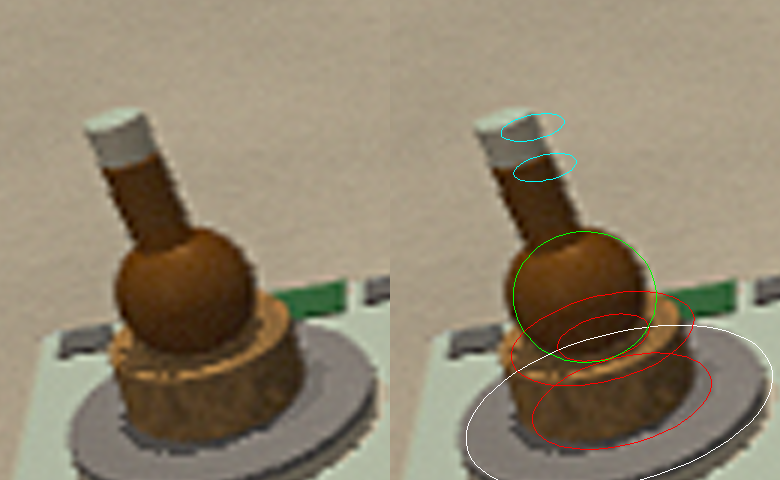

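View pics/r2.png

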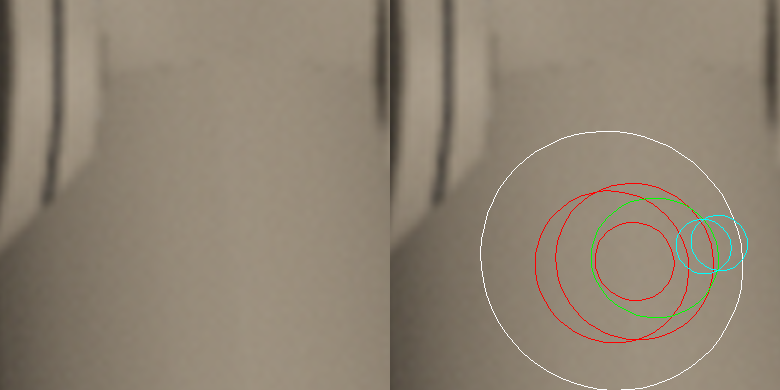

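View pics/r3.png

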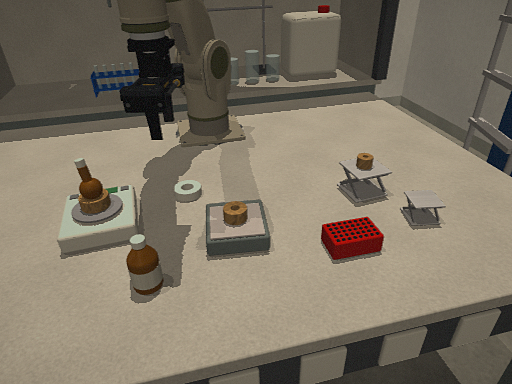

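```bash
python3 -c "
from h import *
plan(.48,.15,.32)"
```

```text
t 28.25 p [ 0.5609 -0.1526  0.2535] F [-0.  -0.7  0. ] w 0.0875 q [ 0.77  0.3  -0.71  1.5   0.2   1.41 -0.24]
shift [ -66.6  268.3 -161.7] rot [-0.584 -0.     0.   ]
```

>>> {"fn": "arm_command", "kwargs": {"targets": [[0, -67, 268, -162, -0.58, 0, 0], [0, -67, 268, -162, -0.58, 0, 0], [0, -67, 268, -162, -0.58, 0, 0], [0, -67, 268, -162, -0.58, 0, 0], [0, -67, 268, -162, -0.58, 0, 0], [0, -67, 268, -162, -0.58, 0, 0], [0, -67, 268, -162, -0.58, 0, 0], [0, -67, 268, -162, -0.58, 0, 0], [0, -67, 268, -162, -0.58, 0, 0], [0, -67, 268, -162, -0.58, 0, 0]]}}

```text
time: 29.25
ee_pos: [0.4803, 0.1477, 0.3201]
eef_rot: [-0.104, 0.7, 0.104, 0.699]
ft_force: [0.9, -0.2, 0.1]
width: 0.0869
```

```bash
python3 - <<'E'
from ov import *
run("top","pics/s2.png",(.507,-.339),(.507,-.339),.0835,(365,165,65,80),6,np.array([0,0]))
im=camera("top");cv2.imwrite("pics/s3.png",im[:,:,::-1])
print(read_state()["ee_pos"],read_state()["time"])
E
```

```text
[0.48014312 0.14830231 0.32012535] 29.35
```

View pics/s2.png

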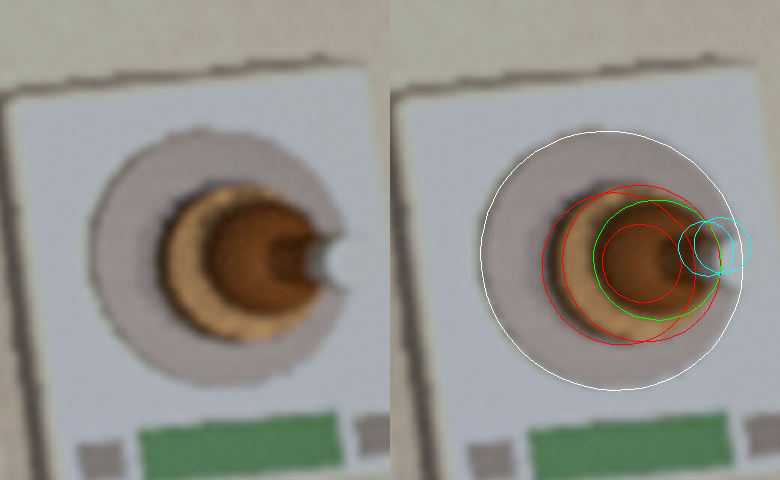

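View pics/s3.png

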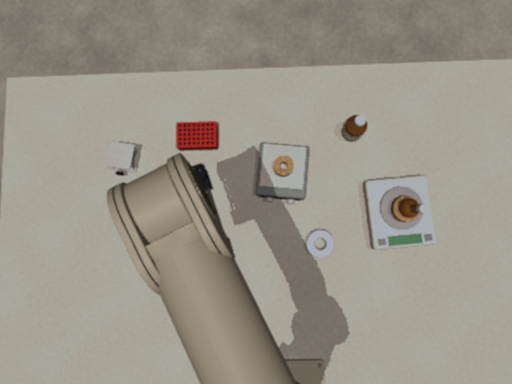

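```bash
python3 -c "
from h import *
im=camera('scene');crop(im,330,130,80,80,6,'pics/z1.png');crop(im,60,140,80,80,6,'pics/z2.png')
a=cv2.imread('pics/z1.png');b=cv2.imread('pics/z2.png');cv2.imwrite('pics/z.png',cv2.resize(np.hstack([a,b]),None,fx=.8,fy=.8))"
```

```text
(no output)
```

View pics/z.png

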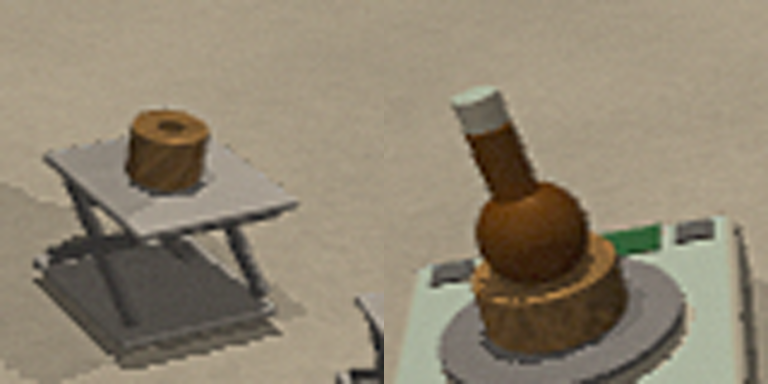

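```bash
python3 -c "
from bench import *
print(close_job())"
```

```text
the job is handed in; nothing more can be done
None
```

I took the stack apart from the top down and handed the job in at about 29.4 s. The small ring is on the larger lab jack, the medium ring on the stirrer plate and the large ring on the balance pan. I then moved the flask from its stand into the large ring. Handing in reported no verdict.

**Small and medium rings:** In the last pictures both stand flat. Camera overlays put each within about 2 mm of the middle of its place.

**Large ring:** It sits at about (0.507, -0.339), roughly 5 mm from the pan centre. It shifted by a few millimetres while the flask was being seated. The limit is 15 mm.

**Flask:** It is seated, released and still, and it did not move when the fingers opened fully or between pictures. Its ball is within about 3 mm of the ring's axis. It leans about 0.1 rad, so it is not perfectly upright; the limit is 0.3 rad.

**Bystanders:** The reagent bottle and tip box are at the same pixels in the top view as at the start.

**Disagreement:** Around the balance the two cameras differ by about 2–3 mm. I took the top view as the reference for the pan and the large ring.

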